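# Build the pressing stack for a repaired drawer front

### The job

The small inlaid drawer front is to be pressed flat overnight. First move the brass knob that stands on it into the grey parts tray; then build the pressing stack on the green press bed, one piece after another from the bottom up: blue separator plate, dark drawer front, plywood caul, iron weight, each lying flat, centred on the bed and with its long side along the bed's long side. Leave the varnish jar and the blue cup standing where they are.

Things in the scene. Friction and masses are not known exactly. Their poses are not given: they have to be found in the camera images.
- bed: The press bed, the place for the stack: a fixed green plate 140 (x) by 100 (y) mm with a white facing 116 by 76 mm on it; the white top is flat, 14 mm above the table. Origin: centre of the underside, on the table. x runs along its long side, z up.
- tray: The parts tray, the place for the knob: a fixed open square grey metal tray, 120 by 120 mm outside, walls 4 mm thick and 14 mm high in all, inner floor about 4 mm above the table. Origin: centre of the underside, z up.
- separator: Loose blue plastic separator plate, 100 (x) by 50 (y) by 12 (z) mm, about 60 g, lying flat on the table. Origin: centre of the underside; x along its long side.
- panel: Loose dark walnut drawer front with thin flush brass inlay on top, 100 (x) by 50 (y) by 14 (z) mm, 60 to 115 g, lying flat on the table with the brass knob standing on it. Origin: centre of the underside; x along its long side.
- caul: Loose light plywood block with dark plies, 96 (x) by 50 (y) by 24 (z) mm, 70 to 130 g, lying flat on the table. Origin: centre of the underside; x along its long side.
- iron: Loose dark iron weight, 0.5 to 0.85 kg: a block 84 (x) by 50 (y) by 22 (z) mm carrying a red handle bar above it, along x, 84 mm long (64 mm free between its two end posts), 14 mm wide (y), from 42 to 54 mm above the underside. Origin: centre of the block's underside; x along its long side.
- knob: Loose turned brass drawer knob, 32 mm high, 60 g, standing upright on the drawer front within 20 mm of its centre: foot 26 mm across, neck 16 mm, head 28 mm across between 18 and 27 mm above the foot. Origin: centre of the foot's underside; z runs up its axis.
- jar: Bystander: amber glass varnish jar with a black cap, 56 mm across, 62 mm high, loose, upright. Origin: centre of the underside. Not to be moved.
- cup: Bystander: blue glazed open cup, 64 mm across the rim, 60 mm high, loose, upright. Origin: centre of the underside. Not to be moved.
There are look-alikes about, which are no part of the job. Several things look just like the separator: the one meant starts farthest to the robot's left.

How it is judged:
By the outcome, as a careful person would: the job done as asked, in the order asked, and still so for the second after the job is handed in, with the robot touching nothing.
It also fails if it takes over 128 s, if anything falls off the work surface, if the arm or the gripper's body presses on something with over 40 N, if the wrist force passes 120 N, or if a joint passes its speed limit or range.

### The arm

A 6-joint arm with a two-finger parallel gripper is mounted at the origin on the work surface. World frame = base frame: x ahead of the robot, y to its left, z up, the work surface at z = 0. Lengths are in m, angles in rad, forces in N, time in s.
With the tool pointing down it reaches from about 0.35 to 0.85 m from the base axis. Payload 8.1 kg.
Tool frame: the origin (TCP) lies on the mounting face of the last link; the fingertips stand 186 mm ahead of it and the grasp point (between the pads) lies 167 mm ahead of it; y points along the fingers, x is the direction in which the jaws open and shut, and the axes are right-handed (so a half turn about y gives the same grasp; the last joint's range is limited). The gripper opens to 93 mm and grips with 3 to 60 N. Pads are 15 mm wide; open, the fingers measure 128 mm over their backs; the gripper's body (75 mm by 188 mm) begins 65 mm behind the grasp point.
Start: joints at [-1.294, 0.13, 1.488, -0, 1.523, -0.085], TCP at [0.212, -0.561, 0.405] pointing down, gripper open.
Joint ranges: [-2.96, 2.96], [-0.89, 2.26], [0.02, 2.5], [-1.34, 4.48], [0, 2.73], [-2.66, 2.66]. Speed limits (rad/s): [2.39, 2.39, 2.79, 3.14, 3.14, 3.14].

### API

Orientations are given as a unit quaternion [x, y, z, w].
In Python, from workcell import r gives the robot as it stands.
- The arm moves only by the tool move_arm, never from a script. Its argument "increments" is a list of rows, each an object with "angular": the turn, a rotation vector about the world's x, y, z in degrees, a list of three; "linear": the shift along the world's x, y, z in m, a list of three; "gripper": the finger opening in m, from 0 to 0.093. In form: [{"angular": [ax, ay, az], "linear": [tx, ty, tz], "gripper": gripper}, ...]. A call has exactly 10 rows; each row shifts and turns the pose as measured when the row begins; what a row does not reach is not made up. A row lasts 1/8 s, in which the tool goes at most 62.5 mm and 10.7 degrees, less where a joint would pass 70% of its speed; a pose out of reach is approached as far as the arm can. A call is refused whole if a number of a shift passes 0.0625 or a number of a turn 10.7, either way. A call with a gripper value outside its range is refused whole. The fingers move at their own pace and stop on an object; the grip force is fixed at half the most. Time passes only in rows, so rows that do not move let the fingers close, or fill a call up. It gives the time, the measured TCP pose, the force and the opening at its end, in the units of the state.
- r.observe(): the state, without advancing time (a new reading comes with each control period).
- r.camera(name): name is "side" or "top" or "wrist"; returns a dict with "color" (384x512x3 uint8, red, green, blue), "fx", "fy", "cx", "cy" (pixels), "R" (3x3) and "t" (3): a world point X has camera coordinates R X + t. Camera axes: x right, y down, z forward; pixel columns grow to the right and rows downward; lengths in m; the calibration is good to about 2 mm. A picture is of the moment at which its call begins. There is no depth.
- r.close_job(): hands the job in, once; it reports no verdict.
Trained networks look in a picture, given as the dict that the camera call returned (one of the last four; its "shot" number tells which), for a name from the list of things; names that differ only in an ending like _2 or _b are one class to them, and where a whole thing is asked for, a point or a joint stands for the part that bears it (a point fixed in the world has none). Each returns a list of dicts, best first, with "score" (0 to 1); they miss things now and then, are a little off and sometimes report something else, mostly with a low value. They report only what shows in the picture. A call takes as long as a camera call. They do not tell look-alikes from the thing itself.
- r.outline_of(thing, picture): "pixels" (384x512 bool, what is visible of it) and "position" ([column, row] in pixels, amid what is visible of it).
- r.tip_of(thing, picture): "position" ([column, row] in pixels: a listed point, or the origin of a listed thing).
The state is a dict: "time": time; "joint_positions": joint angles; "joint_vel": joint speeds; "tau": joint torques, N m; "tcp_pos": TCP position; "tcp_rot": TCP orientation; "wrist_force": force on the tool from outside, world axes, zero at the start; "moment": the same for the moment, N m; "finger_gap": opening from 0.0 (shut) to 1.0 (fully open).
Only numpy, scipy, OpenCV 4.12 (cv2) and the standard library are available. Lean on these libraries where they do the work, as an engineer would, in place of code of your own. Each camera call takes 0.05 s, during which the arm holds its last target. There are 200 camera calls.

## Working session

There is one attempt and no reset: what is moved stays moved. The work goes in short steps, Python scripts to look and compute and a tool call to move; the robot and the scene stay as the last step left them, time stands still between calls to the robot, and variables do not carry over. Pictures are saved under pics/ and viewed, about 12 in all and at most 16, crops included, and the job is handed in when it is done.

Besides the shell and the picture viewer there is one more tool, called after "Request:" as name([rows], argument=value, ...), one row to a line, values as JSON. move_arm: Moves the arm, as the interface text tells. Its arguments: {"type":"object","properties":{"increments":{"type":"array"}},"required":["increments"]}

```bash
mkdir -p pics; ls; cat > h.py <<'E'
import numpy as np, cv2
from workcell import r
def save(p,n,crop=None,s=1):
    im=p["color"][:,:,::-1]
    if crop: a,b,c,d=crop; im=im[b:d,a:c]
    cv2.imwrite("pics/"+n,cv2.resize(im,None,fx=s,fy=s,interpolation=cv2.INTER_CUBIC))
def ray(p,uv,z):
    R=np.array(p["R"]);t=np.array(p["t"]);C=-R.T@t
    d=R.T@np.array([(uv[0]-p["cx"])/p["fx"],(uv[1]-p["cy"])/p["fy"],1])
    return C+d*(z-C[2])/d[2]
def proj(p,X):
    c=np.array(p["R"])@np.array(X)+p["t"]; return [p["fx"]*c[0]/c[2]+p["cx"],p["fy"]*c[1]/c[2]+p["cy"]]
E
python3 - <<'E'
from h import *
o=r.observe();print(o)
a=r.camera("top");b=r.camera("side")
save(a,"t0.png",s=1.5);save(b,"s0.png",s=1.5)
for p in(a,b):print(p["fx"],p["cx"],p["cy"],-np.array(p["R"]).T@p["t"],np.round(p["R"],2).tolist())
for n in "bed tray separator panel caul iron knob jar cup".split():
    for q in r.outline_of(n,a):
        m=q["pixels"];ys,xs=np.nonzero(m)
        rc=cv2.minAreaRect(np.c_[xs,ys].astype(np.float32)) if len(xs)>3 else None
        print(n,round(q["score"],2),np.round(q["position"],1),m.sum(),rc,np.round(ray(a,q["position"],.012),3))
E
```

```text
pics
{'time': 0.0, 'joint_positions': array([-1.29439974e+00,  1.31106638e-01,  1.48929865e+00,  1.21935012e-05,
        1.52301238e+00, -8.54188142e-02]), 'joint_vel': array([-0.00098018, -0.00063461, -0.00144387, -0.00033599, -0.00084168,
        0.00014147]), 'tau': array([-2.24979274e-03, -5.59838998e+01, -4.91771543e+01,  7.67600024e-02,
        3.59356531e-02, -1.78888122e-04]), 'tcp_pos': array([ 0.21232981, -0.56091489,  0.40370908]), 'tcp_rot': array([-0.5813873 ,  0.40237407, -0.4013842 ,  0.58221529]), 'wrist_force': array([-0.09446439, -0.1884419 , -0.74134285]), 'moment': array([0.02741155, 0.0336776 , 0.03211478]), 'finger_gap': 1.0032021304739287}
366.5178462675045 256.3141528289181 191.7900678564847 [ 0.24757287 -0.05422128  0.95682039] [[0.1, -0.99, -0.01], [-0.97, -0.1, -0.23], [0.22, 0.03, -0.97]]
478.9938823986217 252.5931738650276 193.63147834408397 [0.12924185 0.74757274 0.77116494] [[-0.92, -0.38, -0.0], [-0.25, 0.6, -0.76], [0.3, -0.7, -0.65]]
bed 0.57 [147.  196.1] 1961 ((145.1955108642578, 193.9354248046875), (39.12936782836914, 53.92145538330078), 11.976132
[... 657 characters left out ...]
0.89 [284.5 135.4] 716 ((285.3666076660156, 134.34835815429688), (36.27533721923828, 20.810129165649414), 61.189208984375) [ 0.63  -0.088  0.012]
iron 0.69 [155.3 128. ] 599 ((156.2423553466797, 125.45057678222656), (35.94377899169922, 19.014793395996094), 67.16634368896484) [0.616 0.269 0.012]
knob 0.51 [279.9 196.4] 114 ((281.5, 198.5), (11.0, 11.0), 0.0) [ 0.458 -0.09   0.012]
jar 0.82 [219.4 131.7] 460 ((216.5, 128.5), (25.0, 21.0), 90.0) [0.623 0.091 0.012]
cup 0.77 [215.2 183.9] 474 ((214.0, 188.0), (26.0, 22.0), 90.0) [0.475 0.084 0.012]
cup 0.55 [154.7 125.3] 582 ((156.42242431640625, 125.31897735595703), (36.63450241088867, 18.382904052734375), 66.80140686035156) [0.624 0.272 0.012]
```

View pics/t0.png

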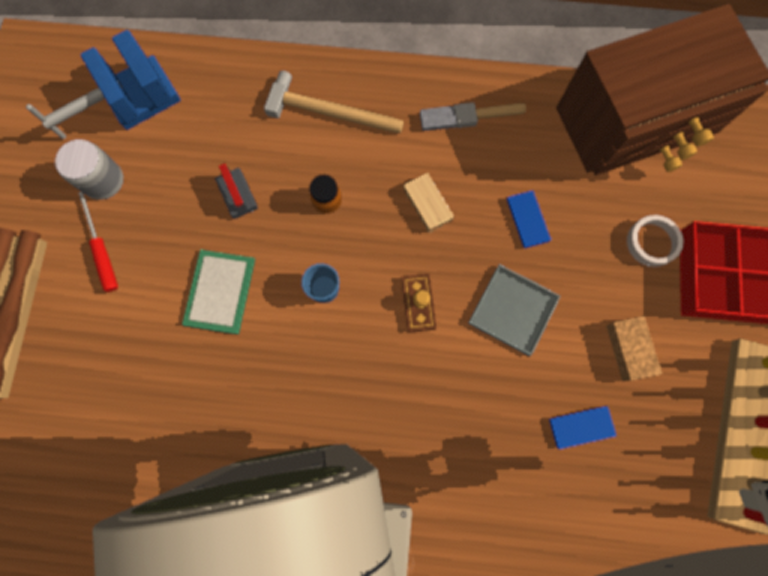

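View pics/s0.png

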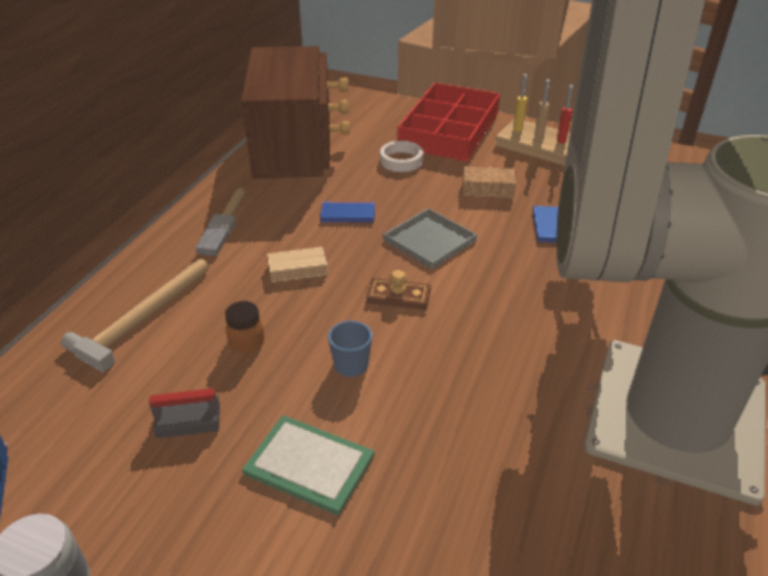

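```bash
cat >> h.py <<'E'
from scipy.optimize import minimize
def box(L,W,z0,z1): return [[sx*L/2,sy*W/2,z] for sx in(-1,1) for sy in(-1,1) for z in(z0,z1)]
def cyl(R,z0,z1): return [[R*np.cos(a),R*np.sin(a),z] for a in np.linspace(0,6.28,24) for z in(z0,z1)]
M=dict(bed=[box(.14,.1,0,.014)],tray=[box(.12,.12,0,.014)],separator=[box(.1,.05,0,.012)],panel=[box(.1,.05,0,.014)],
 caul=[box(.096,.05,0,.024)],iron=[box(.084,.05,0,.022),box(.084,.014,.022,.054)],knob=[cyl(.013,0,.006),cyl(.008,0,.03),cyl(.014,.018,.027)],
 jar=[cyl(.028,0,.062)],cup=[cyl(.032,.05,.06),cyl(.025,0,.06)])
S=4
def sil(p,n,x,y,a,z0,shape=(384,512)):
    im=np.zeros(shape,np.uint8);c,s=np.cos(a),np.sin(a)
    for b in M[n]:
        P=np.array([proj(p,[x+c*u-s*v,y+s*u+c*v,z0+w]) for u,v,w in b])
        h=cv2.convexHull(P.astype(np.float32))[:,0]
        cv2.fillConvexPoly(im,np.round((h)*16).astype(np.int32),255,cv2.LINE_AA,4)
    return im/255.
def fit(n,views,x0,z0=0.,free=True):
    """views: list of (pic, mask)"""
    def cost(v):
        e=0
        for p,m in views:
            s=sil(p,n,v[0],v[1],v[2]*10 if free else x0[2],z0); e+=1-np.minimum(s,m).sum()/np.maximum(s,m).sum()
        return e
    best=None
    for a in (np.linspace(-1.4,1.57,8) if free and x0[2] is None else [x0[2]]):
        s0=np.array([x0[0],x0[1],a/10]); k=minimize(cost,s0,method="Nelder-Mead",options=dict(initial_simplex=[s0,s0+[.02,0,0],s0+[0,.02,0],s0+[0,0,.03]],xatol=2e-4,fatol=1e-4))
        if best is None or k.fun<best.fun: best=k
    return best.x[0],best.x[1],np.degrees(best.x[2]*10) if free else 0,best.fun/len(views)
E
python3 - <<'E'
from h import *
a=r.camera("top");b=r.camera("side");w=r.camera("wrist")
print(r.observe()["time"])
R=np.array(w["R"]);print("wrist",w["fx"],w["cx"],w["cy"],-R.T@w["t"],np.round(R,3).tolist())
from scipy.spatial.transform import Rotation as Ro
print(np.round(Ro.from_quat(r.observe()["tcp_rot"]).as_matrix(),3).tolist())
near=lambda xs:{}
init=dict(bed=(.424,.259),tray=(.451,-.25),separator=(.618,-.276),panel=(.44,-.08),caul=(.63,-.09),iron=(.616,.269),knob=(.44,-.085),jar=(.6,.09),cup=(.46,.08))
for n,x0 in init.items():
    V=[]
    for p in(a,b):
        u=proj(p,[*x0,.015]); c=[q for q in r.outline_of(n,p) if np.hypot(*(np.array(q["position"])-u))<25]
        if c:
            m=c[0]["pixels"]
            if n=="panel":
                k=r.outline_of("knob",p)
                if k: m=m|k[0]["pixels"]
            V.append((p,m.astype(float)))
    if n=="panel": M["panel"]=M["panel"]; 
    fr=n not in("knob","jar","cup")
    print(n,len(V),[np.round(fit(n,vv,(*x0,None if fr else 0),.014 if n=="knob" else 0,fr),3).tolist() for vv in([V]+[[v] for v in V])])
E
```

```text
0.7
wrist 287.54883327985203 253.55740182302125 189.70136442228463 [ 0.28435217 -0.53385713  0.3854134 ] [[0.353, -0.935, 0.0], [-0.898, -0.339, 0.279], [-0.261, -0.099, -0.96]]
[[0.354, 0.0, 0.935], [-0.935, -0.0, 0.354], [0.0, -1.0, 0.0]]
bed 2 [[0.432, 0.264, -4.379, 0.08], [0.431, 0.264, -4.179, 0.082], [0.434, 0.264, -4.241, 0.075]]
tray 2 [[0.452, -0.257, -113.591, 0.064], [0.451, -0.257, 66.666, 0.038], [0.454, -0.256, -23.994, 0.082]]
separator 2 [[0.622, -0.275, 20.479, 0.109], [0.622, -0.275, 19.422, 0.112], [0.622, -0.275, -158.569, 0.104]]
panel 2 [[0.447, -0.089, 13.302, 0.144], [0.446, -0.088, 12.622, 0.143], [0.448, -0.09, 11.851, 0.136]]
caul 2 [[0.634, -0.09, 33.823, 0.117], [0.633, -0.09, 35.026, 0.093], [0.635, -0.091, 33.437, 0.137]]
iron 2 [[0.619, 0.263, 36.515, 0.195], [0.62, 0.263, 34.854, 0.202], [0.619, 0.263, 39.765, 0.181]]
knob 2 [[0.45, -0.091, 0.0, 0.321], [0.449, -0.092, 0.0, 0.388], [0.451, -0.091, 0.0, 0.254]]
jar 2 [[0.625, 0.097, 0.0, 0.198], [0.621, 0.097, 0.0, 0.182], [0.629, 0.093, 0.0, 0.206]]
cup 2 [[0.456, 0.082, 0.0, 0.126], [0.455, 0.08, 0.0, 0.134], [0.456, 0.081, 0.0, 0.115]]
```

Candidates in raw top pixels:
- **Knob:** the one on the panel at (281,198). The cabinet knobs at about (447–470, 88–105) are fixtures, so I'm not using them.
- **Separator:** blue plates at (352,146), y = -0.275, and at (388,284), y = -0.374. I choose (352,146) because it is farthest left. The blue vise at (88,55) is not a plate.
- **Caul:** plywood at (285,134) rather than the speckled block at (423,232).
- **Panel:** (279,202).
- **Iron:** (156,125). There is only one.

I'll check the choice in one crop.

```bash
python3 - <<'E'
from h import *
a=r.camera("top");save(a,"c0.png",(255,110,415,310),4) if 0 else save(a,"c0.png",(255,110,415,300),3.1)
E
```

```text
(no output)
```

View pics/c0.png

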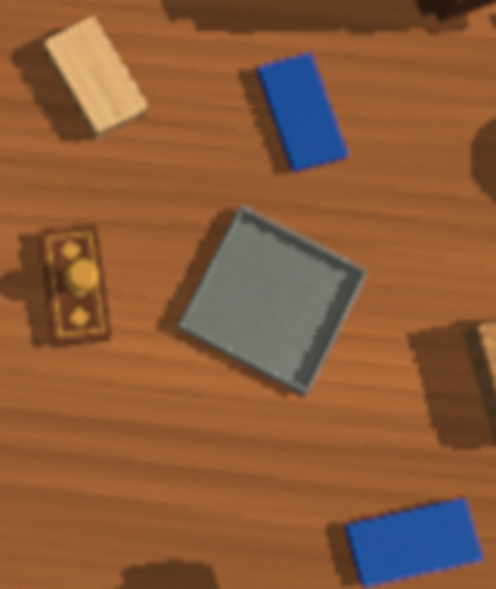

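Request:
move_arm([
  {"angular": [0,0,-1],"linear": [0.0265,0.0522,-0.0115],"gripper": 0.06},
  {"angular": [0,0,-1],"linear": [0.0265,0.0522,-0.0115],"gripper": 0.06},
  {"angular": [0,0,-1],"linear": [0.0265,0.0522,-0.0115],"gripper": 0.06},
  {"angular": [0,0,-1],"linear": [0.0265,0.0522,-0.0115],"gripper": 0.06},
  {"angular": [0,0,-1],"linear": [0.0265,0.0522,-0.0115],"gripper": 0.06},
  {"angular": [0,0,-1],"linear": [0.0265,0.0522,-0.0115],"gripper": 0.06},
  {"angular": [0,0,-1],"linear": [0.0265,0.0522,-0.0115],"gripper": 0.06},
  {"angular": [0,0,-1],"linear": [0.0265,0.0522,-0.0115],"gripper": 0.06},
  {"angular": [0,0,0],"linear": [0.0265,0.0522,-0.0115],"gripper": 0.06},
  {"angular": [0,0,0],"linear": [0,0,0],"gripper": 0.06},
])

```text
time: 3.0
tcp_pos: [0.4544, -0.0763, 0.2998]
tcp_rot: [0.551, -0.441, 0.446, -0.551]
wrist_force: [-1.5, -0.4, 0.4]
finger_gap: 0.651
```

The crop shows the knob on the inlaid panel at (80,275), the plywood caul at (97,75), the chosen blue plate at (303,112) and the other plate at (415,540). The choice holds. Next is a wrist check above the knob.

```bash
cat >> h.py <<'E'
from scipy.spatial.transform import Rotation as Ro
def go(x,y,z,yaw):
    o=r.observe();T=Ro.from_quat(o["tcp_rot"]).as_matrix()
    cur=np.degrees(np.arctan2(T[1,0],T[0,0]))
    fix=np.degrees(Ro.from_matrix(np.c_[np.cross([0,0,-1],np.r_[0,0,0]),np.zeros(3),np.zeros(3)]+np.eye(3)).as_rotvec())
    d=np.array([x,y,z+.167])-o["tcp_pos"]; c,s=np.cos(np.radians(yaw)),np.sin(np.radians(yaw))
    G=np.array([[c,0,-s],[s,0,c],[0,-1,0]])
    rv=Ro.from_matrix(G@T.T).as_rotvec(degrees=True)
    print("t",round(o["time"],2),"yaw",round(cur,1),"d",np.round(d,4),"rot",np.round(rv,1),"F",np.round(o["wrist_force"],1),"gap",round(o["finger_gap"]*93,1))
def look(n,x0,views=("wrist",),z0=0,add=None,r0=60):
    V=[]
    fr=n not in("knob","jar","cup")
    for v in views:
        p=r.camera(v);u=proj(p,[x0[0],x0[1],z0+.01])
        c=[q for q in r.outline_of(n,p) if np.hypot(*(np.array(q["position"])-u))<r0]
        if not c: print(n,v,"not found");continue
        m=c[0]["pixels"]
        if add:
            for k in r.outline_of(add,p)[:1]: m=m|k["pixels"]
        f=fit(n,[(p,m.astype(float))],x0,z0,fr);print(n,v,round(c[0]["score"],2),np.round(f,4));V.append((p,m))
    return V
E
sed -i '/fix=np/d;s/G=np.array.*/G=np.array([[c,0,-s],[s,0,c],[0,-1,0]])/' h.py
python3 - <<'E'
from h import *
V=look("knob",(.45,-.091,0),z0=.014)
look("panel",(.447,-.089,.22),add="knob")
if V: save(V[0][0],"w1.png")
go(.45,-.091,.038,-77)
E
```

```text
knob wrist 0.61 [ 0.4467 -0.0929  0.      0.081 ]
panel wrist 0.68 [ 0.4447 -0.0893 11.9269  0.0486]
t 3.25 yaw -78.1 d [-0.0035 -0.0098 -0.0961] rot [0.4 0.4 1.1] F [0.7 0.  0.4] gap 60.2
```

View pics/w1.png

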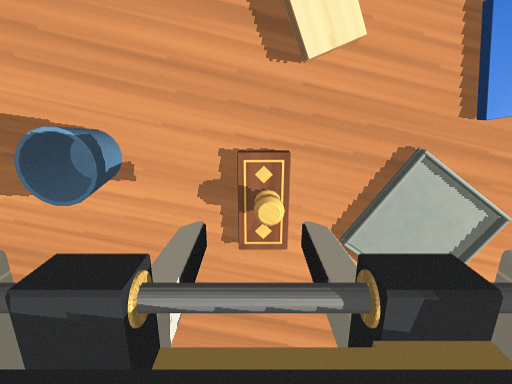

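The picture shows the knob at (268,210) on the panel, with the fingers straddling it and the cup and tray clear. I go down next.

Request:
move_arm([
  {"angular": [0,0,0.5],"linear": [-0.0033,-0.006,-0.02],"gripper": 0.06},
  {"angular": [0,0,0.5],"linear": [-0.0032,-0.0058,-0.02],"gripper": 0.06},
  {"angular": [0,0,0],"linear": [0,0,-0.02],"gripper": 0.06},
  {"angular": [0,0,0],"linear": [0,0,-0.02],"gripper": 0.06},
  {"angular": [0,0,0],"linear": [0,0,-0.013],"gripper": 0.06},
  {"angular": [0,0,0],"linear": [0,0,0],"gripper": 0.06},
  {"angular": [0,0,0],"linear": [0,0,0],"gripper": 0.06},
  {"angular": [0,0,0],"linear": [0,0,0],"gripper": 0.06},
  {"angular": [0,0,0],"linear": [0,0,0],"gripper": 0.06},
  {"angular": [0,0,0],"linear": [0,0,0],"gripper": 0.06},
])

```text
time: 4.5
tcp_pos: [0.4467, -0.1029, 0.2111]
tcp_rot: [-0.549, 0.438, -0.452, 0.55]
wrist_force: [0.1, 1.0, 0.1]
finger_gap: 0.644
```

```bash
python3 - <<'E'
from h import *
go(.447,-.093,.038,-77)
E
```

```text
t 4.5 yaw -78.0 d [ 0.0003  0.0099 -0.0061] rot [0.6 0.9 1. ] F [0.1 1.  0.1] gap 59.9
```

```bash
python3 - <<'E'
from h import *
for i in range(4):
    o=r.observe();print(o["time"],np.round(o["tcp_pos"],4),np.round(o["joint_vel"],3));r.camera("wrist")
go(.447,-.093,.038,-77)
E
```

```text
4.5 [ 0.4467 -0.1029  0.2111] [-0.    -0.002 -0.003 -0.002  0.002  0.   ]
4.55 [ 0.4467 -0.1029  0.2112] [-0.     0.003  0.003  0.    -0.001  0.002]
4.6 [ 0.4466 -0.1029  0.211 ] [-0.001  0.002  0.002 -0.     0.002 -0.001]
4.65 [ 0.4466 -0.1029  0.2109] [-0.002  0.003  0.003  0.001  0.    -0.001]
t 4.7 yaw -78.0 d [ 0.0005  0.0099 -0.0059] rot [0.6 0.9 1. ] F [-0.2  0.5  0.7] gap 59.9
```

Request:
move_arm([
  {"angular": [0.3,0.4,0.5],"linear": [0,0.005,0],"gripper": 0.06},
  {"angular": [0.3,0.4,0.5],"linear": [0,0.005,-0.003],"gripper": 0.06},
  {"angular": [0,0,0],"linear": [0,0,-0.003],"gripper": 0.06},
  {"angular": [0,0,0],"linear": [0,0,0],"gripper": 0.06},
  {"angular": [0,0,0],"linear": [0,0,0],"gripper": 0.06},
  {"angular": [0,0,0],"linear": [0,0,0],"gripper": 0.015},
  {"angular": [0,0,0],"linear": [0,0,0],"gripper": 0.015},
  {"angular": [0,0,0],"linear": [0,0,0],"gripper": 0.015},
  {"angular": [0,0,0],"linear": [0,0,0],"gripper": 0.015},
  {"angular": [0,0,0],"linear": [0,0,0],"gripper": 0.015},
])

```text
time: 5.95
tcp_pos: [0.4464, -0.0921, 0.2042]
tcp_rot: [-0.553, 0.44, -0.44, 0.554]
wrist_force: [0.0, -0.2, -0.5]
finger_gap: 0.284
```

```bash
python3 - <<'E'
from h import *
go(.447,-.093,.038,-77)
go(.452,-.257,.0285,-77)
E
```

```text
t 5.95 yaw -76.9 d [ 0.0006 -0.0009  0.0008] rot [-0.1  0.  -0.1] F [ 0.  -0.2 -0.5] gap 26.4
t 5.95 yaw -76.9 d [ 0.0056 -0.1649 -0.0087] rot [-0.1  0.  -0.1] F [ 0.  -0.2 -0.5] gap 26.4
```

Request:
move_arm([
  {"angular": [0,0,0],"linear": [0,0,0],"gripper": 0.015},
  {"angular": [0,0,0],"linear": [0,0,0.015],"gripper": 0.015},
  {"angular": [0,0,0],"linear": [0,0,0.025],"gripper": 0.015},
  {"angular": [0,0,0],"linear": [0.002,-0.025,0.01],"gripper": 0.015},
  {"angular": [0,0,0],"linear": [0.002,-0.035,0],"gripper": 0.015},
  {"angular": [0,0,0],"linear": [0.002,-0.04,0],"gripper": 0.015},
  {"angular": [0,0,0],"linear": [0,-0.035,0],"gripper": 0.015},
  {"angular": [0,0,0],"linear": [0,-0.025,0],"gripper": 0.015},
  {"angular": [0,0,0],"linear": [0,0,0],"gripper": 0.015},
  {"angular": [0,0,0],"linear": [0,0,0],"gripper": 0.015},
])

```text
time: 7.2
tcp_pos: [0.4532, -0.2567, 0.265]
tcp_rot: [-0.553, 0.437, -0.442, 0.555]
wrist_force: [1.0, 0.2, 0.0]
finger_gap: 0.287
```

```bash
python3 - <<'E'
from h import *
go(.452,-.257,.0285,-77)
p=r.camera("wrist");save(p,"w2.png")
E
```

```text
t 7.2 yaw -76.8 d [-0.0012 -0.0003 -0.0695] rot [ 0.1  0.4 -0.2] F [1.  0.2 0. ] gap 26.7
```

View pics/w2.png

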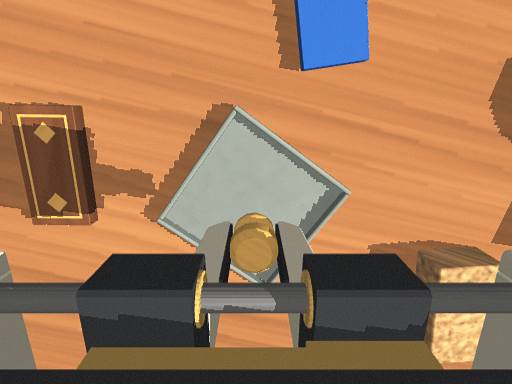

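The knob is held at (254,243), and the tray is ahead with its floor centre near (255,195). I lower in place, then open.

Request:
move_arm([
  {"angular": [0,0,0],"linear": [-0.0005,0,-0.015],"gripper": 0.015},
  {"angular": [0,0,0],"linear": [-0.0005,0,-0.02],"gripper": 0.015},
  {"angular": [0,0,0],"linear": [0,0,-0.015],"gripper": 0.015},
  {"angular": [0,0,0],"linear": [0,0,-0.01],"gripper": 0.015},
  {"angular": [0,0,0],"linear": [0,0,-0.004],"gripper": 0.015},
  {"angular": [0,0,0],"linear": [0,0,0],"gripper": 0.015},
  {"angular": [0,0,0],"linear": [0,0,0],"gripper": 0.015},
  {"angular": [0,0,0],"linear": [0,0,0],"gripper": 0.015},
  {"angular": [0,0,0],"linear": [0,0,0],"gripper": 0.015},
  {"angular": [0,0,0],"linear": [0,0,0],"gripper": 0.015},
])

```text
time: 8.5
tcp_pos: [0.4528, -0.2539, 0.1982]
tcp_rot: [-0.554, 0.436, -0.441, 0.556]
wrist_force: [0.2, -0.4, 0.1]
finger_gap: 0.288
```

```bash
python3 - <<'E'
from h import *
go(.452,-.257,.0275,-77)
E
```

```text
t 8.5 yaw -76.6 d [-0.0008 -0.0031 -0.0037] rot [ 0.2  0.4 -0.4] F [ 0.2 -0.4  0.1] gap 26.7
```

Request:
move_arm([
  {"angular": [0,0,0],"linear": [0,0,-0.002],"gripper": 0.015},
  {"angular": [0,0,0],"linear": [0,0,-0.0015],"gripper": 0.015},
  {"angular": [0,0,0],"linear": [0,0,0],"gripper": 0.015},
  {"angular": [0,0,0],"linear": [0,0,0],"gripper": 0.045},
  {"angular": [0,0,0],"linear": [0,0,0],"gripper": 0.045},
  {"angular": [0,0,0],"linear": [0,0,0],"gripper": 0.045},
  {"angular": [0,0,0],"linear": [0,0,0.01],"gripper": 0.045},
  {"angular": [0,0,0],"linear": [0,0,0.03],"gripper": 0.045},
  {"angular": [0,0,0],"linear": [0,0,0.04],"gripper": 0.06},
  {"angular": [0,0,0],"linear": [0,0,0.02],"gripper": 0.075},
])

```text
time: 9.75
tcp_pos: [0.4519, -0.2533, 0.2975]
tcp_rot: [-0.554, 0.437, -0.44, 0.556]
wrist_force: [-0.8, 1.1, 0.7]
finger_gap: 0.647
```

Request:
move_arm([
  {"angular": [0,0,1],"linear": [0.02,0,0],"gripper": 0.075},
  {"angular": [0,0,1],"linear": [0.03,-0.004,0],"gripper": 0.075},
  {"angular": [0,0,1],"linear": [0.03,-0.004,0],"gripper": 0.075},
  {"angular": [0,0,1],"linear": [0.03,-0.004,0],"gripper": 0.075},
  {"angular": [0,0,1],"linear": [0.02,-0.002,0],"gripper": 0.075},
  {"angular": [0,0,1],"linear": [0.01,0,0],"gripper": 0.075},
  {"angular": [0,0,0],"linear": [0,0,0],"gripper": 0.075},
  {"angular": [0,0,0],"linear": [0,0,0],"gripper": 0.075},
  {"angular": [0,0,0],"linear": [0,0,0],"gripper": 0.075},
  {"angular": [0,0,0],"linear": [0,0,0],"gripper": 0.075},
])

```text
time: 11.0
tcp_pos: [0.5956, -0.2684, 0.3074]
tcp_rot: [-0.576, 0.403, -0.413, 0.579]
wrist_force: [-0.5, 0.3, 0.2]
finger_gap: 0.806
```

```bash
python3 - <<'E'
from h import *
look("knob",(.452,-.257,0),views=("top","side"),z0=.004)
V=look("separator",(.622,-.275,.34))
go(.622,-.275,.0215,-70)
save(V[0][0],"w3.png")
E
```

```text
knob top not found
knob side 0.68 [ 0.4578 -0.2532  0.      0.1703]
separator wrist 0.86 [ 0.6198 -0.275  20.9045  0.0447]
t 11.3 yaw -70.5 d [ 0.026  -0.0066 -0.1187] rot [0.3 0.8 0.5] F [-0.7  0.  -0.2] gap 75.1
```

View pics/w3.png

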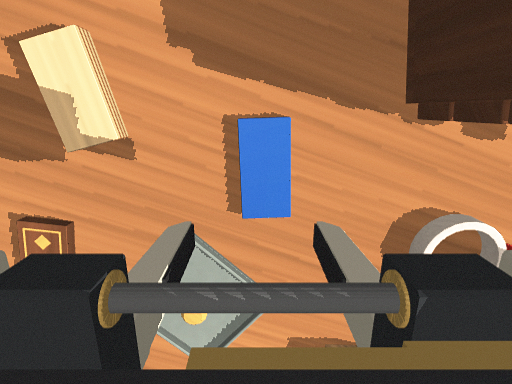

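The picture shows the blue plate at (266,167), the knob in the tray at (195,318), and the cabinet at upper right. I check the clearance to the cabinet before going down.

```bash
python3 - <<'E'
from h import *
a=r.camera("top");b=r.camera("side");w=r.camera("wrist")
print(ray(a,(399,114),0),ray(b,(250/1.5,172/1.5),0),ray(b,(328/1.5,172/1.5),0),ray(w,(410,120),0))
go(.621,-.275,.0215,-69.5)
E
```

```text
[ 0.73078396 -0.40303304  0.        ] [ 0.87271176 -0.33712287  0.        ] [ 0.72365846 -0.39774375  0.        ] [ 0.71189781 -0.39361203  0.        ]
t 11.45 yaw -70.5 d [ 0.0249 -0.0066 -0.1187] rot [0.3 0.8 1. ] F [-0.4 -0.1  0.1] gap 74.9
```

Request:
move_arm([
  {"angular": [0.1,0.3,0.4],"linear": [0.012,-0.003,-0.015],"gripper": 0.075},
  {"angular": [0.1,0.3,0.4],"linear": [0.011,-0.003,-0.025],"gripper": 0.075},
  {"angular": [0,0,0],"linear": [0.002,0,-0.03],"gripper": 0.075},
  {"angular": [0,0,0],"linear": [0,0,-0.025],"gripper": 0.075},
  {"angular": [0,0,0],"linear": [0,0,-0.01],"gripper": 0.075},
  {"angular": [0,0,0],"linear": [0,0,-0.003],"gripper": 0.075},
  {"angular": [0,0,0],"linear": [0,0,0],"gripper": 0.075},
  {"angular": [0,0,0],"linear": [0,0,0],"gripper": 0.075},
  {"angular": [0,0,0],"linear": [0,0,0],"gripper": 0.075},
  {"angular": [0,0,0],"linear": [0,0,0],"gripper": 0.075},
])

```text
time: 12.7
tcp_pos: [0.6237, -0.2754, 0.2018]
tcp_rot: [-0.58, 0.399, -0.408, 0.581]
wrist_force: [0.1, 0.2, 0.1]
finger_gap: 0.808
```

```bash
python3 - <<'E'
from h import *
go(.6205,-.275,.0215,-69.5)
E
```

```text
t 12.7 yaw -69.6 d [-0.0032  0.0004 -0.0133] rot [0.3 0.6 0.1] F [0.1 0.2 0.1] gap 75.1
```

Request:
move_arm([
  {"angular": [0.2,0.4,0],"linear": [-0.002,0,-0.005],"gripper": 0.075},
  {"angular": [0.1,0.2,0],"linear": [-0.001,0,-0.005],"gripper": 0.075},
  {"angular": [0,0,0],"linear": [0,0,-0.0025],"gripper": 0.075},
  {"angular": [0,0,0],"linear": [0,0,0],"gripper": 0.075},
  {"angular": [0,0,0],"linear": [0,0,0],"gripper": 0.075},
  {"angular": [0,0,0],"linear": [0,0,0],"gripper": 0.04},
  {"angular": [0,0,0],"linear": [0,0,0],"gripper": 0.04},
  {"angular": [0,0,0],"linear": [0,0,0],"gripper": 0.04},
  {"angular": [0,0,0],"linear": [0,0,0],"gripper": 0.04},
  {"angular": [0,0,0],"linear": [0,0,0],"gripper": 0.04},
])

```text
time: 13.95
tcp_pos: [0.6204, -0.2754, 0.1885]
tcp_rot: [0.581, -0.404, 0.404, -0.58]
wrist_force: [0.4, -0.4, 0.6]
finger_gap: 0.536
```

```bash
python3 - <<'E'
from h import *
go(.6205,-.275,.0215,-69.5)
go(.4325,.264,.0355,-94.3)
E
```

```text
t 13.95 yaw -69.6 d [ 0.0001  0.0004 -0.    ] rot [ 0.  -0.   0.1] F [ 0.4 -0.4  0.6] gap 49.8
t 13.95 yaw -69.6 d [-0.1879  0.5394  0.014 ] rot [  0.   -0.  -24.7] F [ 0.4 -0.4  0.6] gap 49.8
```

Request:
move_arm([
  {"angular": [0,0,0],"linear": [0,0,0.015],"gripper": 0.04},
  {"angular": [0,0,0],"linear": [0,0,0.035],"gripper": 0.04},
  {"angular": [0,0,0],"linear": [-0.005,0.01,0.04],"gripper": 0.04},
  {"angular": [0,0,-2],"linear": [-0.01,0.03,0.01],"gripper": 0.04},
  {"angular": [0,0,-3],"linear": [-0.017,0.05,0],"gripper": 0.04},
  {"angular": [0,0,-3],"linear": [-0.018,0.052,0],"gripper": 0.04},
  {"angular": [0,0,-3],"linear": [-0.018,0.052,0],"gripper": 0.04},
  {"angular": [0,0,-3],"linear": [-0.018,0.052,0],"gripper": 0.04},
  {"angular": [0,0,-3],"linear": [-0.018,0.052,0],"gripper": 0.04},
  {"angular": [0,0,-3],"linear": [-0.018,0.052,0],"gripper": 0.04},
])

```text
time: 15.2
tcp_pos: [0.4953, 0.0802, 0.3045]
tcp_rot: [0.495, -0.498, 0.508, -0.499]
wrist_force: [0.6, 0.4, -0.1]
finger_gap: 0.533
```

```bash
python3 - <<'E'
from h import *
go(.4325,.264,.0355,-94.3)
E
```

```text
t 15.2 yaw -90.7 d [-0.0628  0.1838 -0.102 ] rot [ 0.3  0.8 -3.6] F [ 0.6  0.4 -0.1] gap 49.6
```

```bash
python3 - <<'E'
from h import *
for i in range(3): r.camera("top")
V=look("bed",(.432,.264,-.075))
go(.4325,.264,.0355,-94.3)
save(V[0][0],"w4.png")
E
```

```text
bed wrist 0.7 [ 0.4283  0.263  -3.5119  0.4406]
t 15.45 yaw -90.5 d [-0.0638  0.1854 -0.1015] rot [ 0.4  0.8 -3.9] F [ 0.4 -0.6 -0.6] gap 49.1
```

View pics/w4.png

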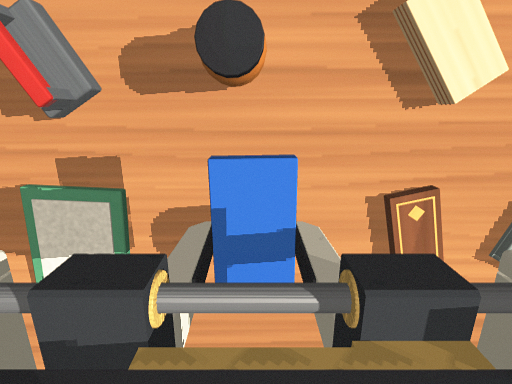

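The picture shows the plate held straight, far edge from (209,156) to (297,155). The bed's far green edge runs from about (22,186) to (127,189). I compute both.

```bash
python3 - <<'E'
from h import *
p=r.camera("wrist");o=r.observe()
im=cv2.cvtColor(p["color"],cv2.COLOR_RGB2HSV)
# white facing far corners by hand + green
A,B=ray(p,(22,187),.013),ray(p,(127,189),.013);d=A-B;ang=np.degrees(np.arctan2(d[1],d[0]))-90
print("bed edge len",np.linalg.norm(d[:2]),"yaw",ang);m=(A+B)/2;u=np.array([np.cos(np.radians(ang)),np.sin(np.radians(ang))]);print("centre",m[:2]-.07*u)
z=o["tcp_pos"][2]-.167-.0095
A,B=ray(p,(209,156.5),z),ray(p,(297,155.5),z);d=A-B;ang=np.degrees(np.arctan2(d[1],d[0]))-90;m=(A+B)/2
u=np.array([np.cos(np.radians(ang)),np.sin(np.radians(ang))]);print("plate len",np.linalg.norm(d[:2]),ang,m[:2]-.05*u-o["tcp_pos"][:2])
go(.432,.264,.0355,-94.3)
E
```

```text
bed edge len 0.10204057806557164 yaw -1.7123441127159538
centre [0.43183197 0.25381163]
plate len 0.04873921555234346 0.1189401920346711 [ 0.0027376  -0.00089173]
t 15.5 yaw -90.5 d [-0.0644  0.186  -0.1012] rot [ 0.4  0.8 -3.8] F [ 0.2 -0.8 -1.5] gap 50.0
```

```bash
python3 - <<'E'
from h import *
for n,f in(("top","t0"),("side","s0")):
    p=r.camera(n);im=cv2.resize(cv2.imread(f"pics/{f}.png"),(512,384),interpolation=cv2.INTER_AREA);h=cv2.cvtColor(im,cv2.COLOR_BGR2HSV)
    u=proj(p,[.43,.262,.01]);H,Sx,Vv=h[...,0].astype(int),h[...,1],h[...,2]
    m=((H>45)&(H<95)&(Sx>50)).astype(np.uint8)
    yy,xx=np.mgrid[:384,:512];m&=(np.hypot(xx-u[0],yy-u[1])<60).astype(np.uint8)
    n_,l,st,_=cv2.connectedComponentsWithStats(m);k=1+st[1:,4].argmax();c=cv2.findContours((l==k).astype(np.uint8),0,1)[0][0]
    hull=np.zeros((384,512),np.uint8);cv2.fillConvexPoly(hull,cv2.convexHull(c),1)
    print(n,st[k],hull.sum(),np.round(fit("bed",[(p,hull.astype(float))],(.43,.26,-.06)),4))
    im2=im.copy();s=sil(p,"bed",.432,.264,np.radians(-4.3),0)
    cv2.drawContours(im2,cv2.findContours((s>.5).astype(np.uint8),0,1)[0],-1,(0,0,255),1)
    x,y=map(int,u);cv2.imwrite(f"pics/ov_{n}.png",cv2.resize(im2[y-50:y+50,x-60:x+60],None,fx=4,fy=4,interpolation=0))
a=cv2.imread("pics/ov_top.png");b=cv2.imread("pics/ov_side.png");cv2.imwrite("pics/ov.png",cv2.resize(np.hstack([a,b]),(800,333)))
E
```

```text
top [122 167  48  55 616] 1985 [ 0.43    0.2658 -3.0163  0.0878]
side [162 278  87  64 985] 3264 [ 0.4332  0.2633 -3.0955  0.1106]
```

View pics/ov.png

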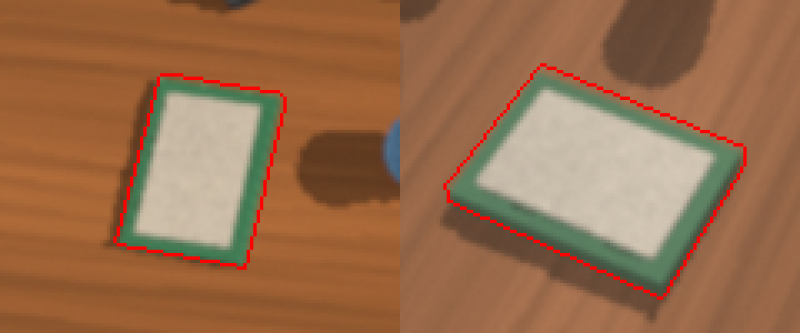

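Request:
move_arm([
  {"angular": [0.2,0.4,-1],"linear": [-0.015,0.02,0],"gripper": 0.04},
  {"angular": [0.2,0.4,-1],"linear": [-0.028,0.038,0],"gripper": 0.04},
  {"angular": [0,0,-1],"linear": [-0.03,0.042,0],"gripper": 0.04},
  {"angular": [0,0,0],"linear": [-0.028,0.038,0],"gripper": 0.04},
  {"angular": [0,0,0],"linear": [-0.02,0.028,0],"gripper": 0.04},
  {"angular": [0,0,0],"linear": [-0.012,0.015,0],"gripper": 0.04},
  {"angular": [0,0,0],"linear": [0,0,0],"gripper": 0.04},
  {"angular": [0,0,0],"linear": [0,0,0],"gripper": 0.04},
  {"angular": [0,0,0],"linear": [0,0,0],"gripper": 0.04},
  {"angular": [0,0,0],"linear": [0,0,0],"gripper": 0.04},
])

```text
time: 16.85
tcp_pos: [0.3662, 0.2535, 0.3038]
tcp_rot: [-0.479, 0.521, -0.52, 0.478]
wrist_force: [-0.1, 0.4, -0.5]
finger_gap: 0.533
```

```bash
python3 - <<'E'
from h import *
p=r.camera("wrist");go(.432,.264,.0355,-94.3)
im=p["color"][:,:,::-1].copy()
for yw,col in((-4.3,(0,0,255)),(-3,(0,255,255))):
  c,s=np.cos(np.radians(yw)),np.sin(np.radians(yw))
  P=[proj(p,[.432+c*u-s*v,.264+s*u+c*v,.014]) for u,v in((.058,.038),(.058,-.038),(-.058,-.038),(-.058,.038))]
  cv2.polylines(im,[np.round(P).astype(np.int32)],1,col,1); print(np.round(P,1).tolist())
cv2.imwrite("pics/w5.png",cv2.resize(im,(768,576),interpolation=0))
E
```

```text
t 16.9 yaw -94.8 d [ 0.0658  0.0105 -0.1013] rot [ 0.  -0.   0.5] F [-0.1  0.5 -1. ] gap 49.9
[[189.6, 50.8], [278.1, 49.9], [276.4, 180.9], [198.2, 181.6]]
[[188.1, 52.0], [276.6, 48.8], [277.8, 180.0], [199.6, 182.4]]
```

View pics/w5.png

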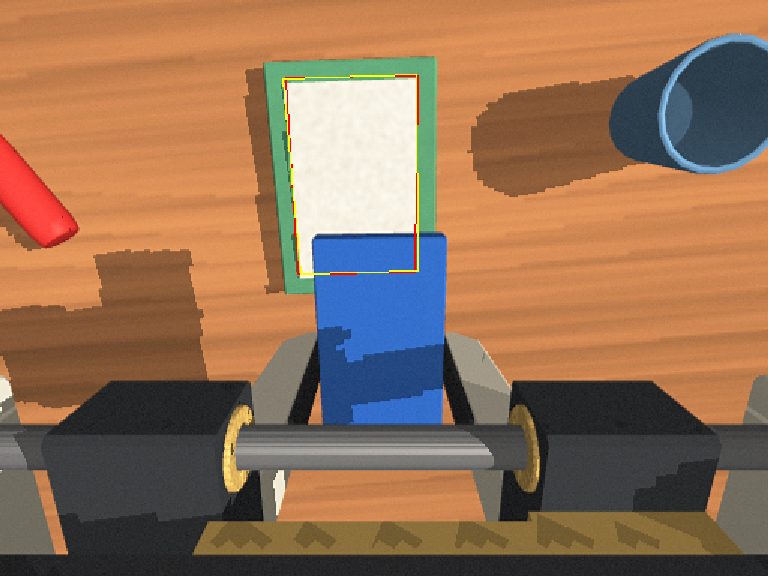

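The bed's white facing shows corners at (285,81), (418,77) and (299,278). This puts the bed about 2 mm nearer than I had it, with yaw -3°, so I take the bed as (0.4305, 0.264, -3.1°). The plate is held square. I move over the bed and lower.

Request:
move_arm([
  {"angular": [0,0,0.8],"linear": [0.02,0.004,0],"gripper": 0.04},
  {"angular": [0,0,0.8],"linear": [0.025,0.004,-0.01],"gripper": 0.04},
  {"angular": [0,0,0],"linear": [0.013,0.003,-0.02],"gripper": 0.04},
  {"angular": [0,0,0],"linear": [0.004,0,-0.02],"gripper": 0.04},
  {"angular": [0,0,0],"linear": [0,0,-0.02],"gripper": 0.04},
  {"angular": [0,0,0],"linear": [0,0,-0.012],"gripper": 0.04},
  {"angular": [0,0,0],"linear": [0,0,0],"gripper": 0.04},
  {"angular": [0,0,0],"linear": [0,0,0],"gripper": 0.04},
  {"angular": [0,0,0],"linear": [0,0,0],"gripper": 0.04},
  {"angular": [0,0,0],"linear": [0,0,0],"gripper": 0.04},
])

```text
time: 18.15
tcp_pos: [0.4328, 0.2637, 0.2224]
tcp_rot: [0.484, -0.514, 0.515, -0.487]
wrist_force: [-0.9, -0.1, -0.4]
finger_gap: 0.535
```

```bash
python3 - <<'E'
from h import *
go(.429,.2645,.036,-93.1)
E
```

```text
t 18.15 yaw -93.3 d [-0.0038  0.0008 -0.0194] rot [-0.1  0.2  0.2] F [-0.9 -0.1 -0.4] gap 49.7
```

Request:
move_arm([
  {"angular": [0,0.1,0.2],"linear": [-0.002,0.0005,-0.005],"gripper": 0.04},
  {"angular": [0,0.1,0],"linear": [-0.0018,0.0003,-0.006],"gripper": 0.04},
  {"angular": [0,0,0],"linear": [0,0,-0.005],"gripper": 0.04},
  {"angular": [0,0,0],"linear": [0,0,-0.002],"gripper": 0.04},
  {"angular": [0,0,0],"linear": [0,0,0],"gripper": 0.04},
  {"angular": [0,0,0],"linear": [0,0,0],"gripper": 0.04},
  {"angular": [0,0,0],"linear": [0,0,0],"gripper": 0.04},
  {"angular": [0,0,0],"linear": [0,0,0],"gripper": 0.04},
  {"angular": [0,0,0],"linear": [0,0,0],"gripper": 0.04},
  {"angular": [0,0,0],"linear": [0,0,0],"gripper": 0.04},
])

```text
time: 19.4
tcp_pos: [0.4289, 0.2647, 0.2038]
tcp_rot: [-0.485, 0.514, -0.513, 0.487]
wrist_force: [0.6, 0.2, -1.0]
finger_gap: 0.534
```

```bash
python3 - <<'E'
from h import *
go(.429,.2645,.036,-93.1)
E
```

```text
t 19.4 yaw -93.1 d [ 0.0001 -0.0002 -0.0008] rot [-0.1  0.1 -0. ] F [ 0.6  0.2 -1. ] gap 49.6
```

Request:
move_arm([
  {"angular": [0,0,0],"linear": [0,0,-0.001],"gripper": 0.04},
  {"angular": [0,0,0],"linear": [0,0,0],"gripper": 0.04},
  {"angular": [0,0,0],"linear": [0,0,0],"gripper": 0.07},
  {"angular": [0,0,0],"linear": [0,0,0],"gripper": 0.07},
  {"angular": [0,0,0],"linear": [0,0,0],"gripper": 0.07},
  {"angular": [0,0,0],"linear": [0,0,0.015],"gripper": 0.07},
  {"angular": [0,0,0],"linear": [0,0,0.03],"gripper": 0.07},
  {"angular": [0,0,0],"linear": [-0.02,0,0.03],"gripper": 0.075},
  {"angular": [0,0,0],"linear": [-0.03,0,0.02],"gripper": 0.075},
  {"angular": [0,0,0],"linear": [-0.015,0,0],"gripper": 0.075},
])

```text
time: 20.65
tcp_pos: [0.3633, 0.2646, 0.3055]
tcp_rot: [-0.484, 0.514, -0.514, 0.488]
wrist_force: [0.5, -0.5, -1.4]
finger_gap: 0.806
```

```bash
cat >> h.py <<'E'
BED=(.4305,.264,-3.1)
def corners(p,x,y,yaw,L,W,z):
    c,s=np.cos(np.radians(yaw)),np.sin(np.radians(yaw))
    return [proj(p,[x+c*u-s*v,y+s*u+c*v,z]) for u,v in((L/2,W/2),(L/2,-W/2),(-L/2,-W/2),(-L/2,W/2))]
def check(n,L,W,ztop,z0,name):
    p=None
    for i in range(3): p=r.camera("wrist")
    look(n,(BED[0],BED[1],np.radians(BED[2])),z0=z0)
    im=p["color"][:,:,::-1].copy()
    cv2.polylines(im,[np.round(corners(p,*BED,L,W,ztop)).astype(np.int32)],1,(0,0,255),1)
    cv2.polylines(im,[np.round(corners(p,*BED,.116,.076,.014)).astype(np.int32)],1,(0,255,255),1)
    cv2.imwrite("pics/"+name,cv2.resize(im[:260],None,fx=1.5,fy=1.5,interpolation=0))
E
python3 - <<'E'
from h import *
check("separator",.1,.05,.026,.014,"k1.png");go(.445,-.089,.14,-78)
E
```

```text
separator wrist 0.76 [ 0.4287  0.265  -2.6558  0.0279]
t 20.9 yaw -93.2 d [ 0.0811 -0.3532  0.0044] rot [-0.1  0.1 15.2] F [-0.8 -0.1  0.1] gap 75.0
```

View pics/k1.png

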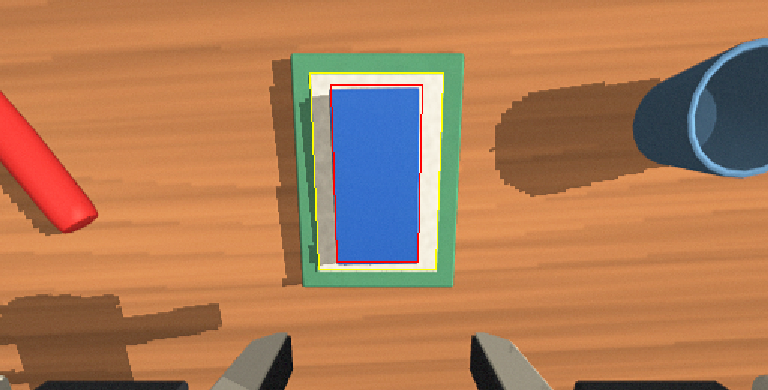

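The picture shows the plate within the red target outline to about 1.5 mm, and the yellow outline matches the white facing, so the bed pose holds. The panel is next.

Request:
move_arm([
  {"angular": [0,0,2],"linear": [0.003,-0.025,0],"gripper": 0.075},
  {"angular": [0,0,2],"linear": [0.006,-0.045,0],"gripper": 0.075},
  {"angular": [0,0,2],"linear": [0.007,-0.05,0],"gripper": 0.075},
  {"angular": [0,0,2],"linear": [0.007,-0.05,0],"gripper": 0.075},
  {"angular": [0,0,2],"linear": [0.007,-0.05,0],"gripper": 0.075},
  {"angular": [0,0,2],"linear": [0.006,-0.05,0],"gripper": 0.075},
  {"angular": [0,0,2],"linear": [0.006,-0.04,0],"gripper": 0.075},
  {"angular": [0,0,0],"linear": [0.003,-0.025,0],"gripper": 0.075},
  {"angular": [0,0,0],"linear": [0,-0.01,0],"gripper": 0.075},
  {"angular": [0,0,0],"linear": [0,0,0],"gripper": 0.075},
])

```text
time: 22.15
tcp_pos: [0.4119, -0.0945, 0.3011]
tcp_rot: [0.546, -0.451, 0.448, -0.546]
wrist_force: [-1.8, -0.2, 0.4]
finger_gap: 0.806
```

```bash
python3 - <<'E'
from h import *
for i in range(3): r.camera("wrist")
look("panel",(.447,-.089,.21));go(.445,-.0895,.0215,-78)
E
```

```text
panel wrist 0.56 [ 0.4445 -0.0895 12.4351  0.0456]
t 22.4 yaw -78.7 d [ 0.033   0.0038 -0.1129] rot [-0.1 -0.2  0.7] F [-0.3  0.1  0.6] gap 74.9
```

Request:
move_arm([
  {"angular": [0,0,0.6],"linear": [0.012,0.002,-0.01],"gripper": 0.075},
  {"angular": [0,0,0.4],"linear": [0.014,0.002,-0.02],"gripper": 0.075},
  {"angular": [0,0,0],"linear": [0.004,0,-0.025],"gripper": 0.075},
  {"angular": [0,0,0],"linear": [0,0,-0.025],"gripper": 0.075},
  {"angular": [0,0,0],"linear": [0,0,-0.015],"gripper": 0.075},
  {"angular": [0,0,0],"linear": [0,0,-0.004],"gripper": 0.075},
  {"angular": [0,0,0],"linear": [0,0,0],"gripper": 0.075},
  {"angular": [0,0,0],"linear": [0,0,0],"gripper": 0.075},
  {"angular": [0,0,0],"linear": [0,0,0],"gripper": 0.075},
  {"angular": [0,0,0],"linear": [0,0,0],"gripper": 0.075},
])

```text
time: 23.65
tcp_pos: [0.4449, -0.0852, 0.204]
tcp_rot: [-0.551, 0.44, -0.443, 0.553]
wrist_force: [-0.1, 0.3, -0.4]
finger_gap: 0.808
```

```bash
python3 - <<'E'
from h import *
go(.4445,-.0895,.0215,-77.6)
E
```

```text
t 23.65 yaw -77.3 d [-0.0004 -0.0043 -0.0155] rot [ 0.   0.3 -0.3] F [-0.1  0.3 -0.4] gap 75.1
```

Request:
move_arm([
  {"angular": [0,0.2,-0.2],"linear": [0,-0.002,-0.005],"gripper": 0.075},
  {"angular": [0,0.1,-0.1],"linear": [0,-0.002,-0.005],"gripper": 0.075},
  {"angular": [0,0,0],"linear": [0,0,-0.004],"gripper": 0.075},
  {"angular": [0,0,0],"linear": [0,0,-0.001],"gripper": 0.075},
  {"angular": [0,0,0],"linear": [0,0,0],"gripper": 0.075},
  {"angular": [0,0,0],"linear": [0,0,0],"gripper": 0.04},
  {"angular": [0,0,0],"linear": [0,0,0],"gripper": 0.04},
  {"angular": [0,0,0],"linear": [0,0,0],"gripper": 0.04},
  {"angular": [0,0,0],"linear": [0,0,0],"gripper": 0.04},
  {"angular": [0,0,0],"linear": [0,0,0],"gripper": 0.04},
])

```text
time: 24.9
tcp_pos: [0.4449, -0.0896, 0.1881]
tcp_rot: [0.551, -0.443, 0.443, -0.551]
wrist_force: [-0.0, -0.4, -0.2]
finger_gap: 0.534
```

```bash
python3 - <<'E'
from h import *
go(.4445,-.0895,.0215,-77.6);go(.4305,.264,.13,-93.1)
E
```

```text
t 24.9 yaw -77.6 d [-0.0004  0.0001  0.0004] rot [ 0. -0.  0.] F [-0.  -0.4 -0.2] gap 49.6
t 24.9 yaw -77.6 d [-0.0144  0.3536  0.1089] rot [  0.   -0.  -15.5] F [-0.  -0.4 -0.2] gap 49.6
```

Request:
move_arm([
  {"angular": [0,0,0],"linear": [0,0,0.02],"gripper": 0.04},
  {"angular": [0,0,0],"linear": [0,0,0.04],"gripper": 0.04},
  {"angular": [0,0,0],"linear": [0,0.005,0.045],"gripper": 0.04},
  {"angular": [0,0,-2],"linear": [-0.002,0.025,0.01],"gripper": 0.04},
  {"angular": [0,0,-2],"linear": [-0.002,0.05,0],"gripper": 0.04},
  {"angular": [0,0,-2],"linear": [-0.002,0.055,0],"gripper": 0.04},
  {"angular": [0,0,-2],"linear": [-0.002,0.055,0],"gripper": 0.04},
  {"angular": [0,0,-2],"linear": [-0.002,0.055,0],"gripper": 0.04},
  {"angular": [0,0,-2],"linear": [-0.002,0.04,0],"gripper": 0.04},
  {"angular": [0,0,-1],"linear": [-0.002,0.025,0],"gripper": 0.04},
])

```text
time: 26.15
tcp_pos: [0.4282, 0.2285, 0.3077]
tcp_rot: [0.493, -0.505, 0.506, -0.495]
wrist_force: [-1.1, -0.3, -0.9]
finger_gap: 0.532
```

```bash
python3 - <<'E'
from h import *
for i in range(2): r.camera("wrist")
go(.4305,.264,.0475,-93.1)
E
```

```text
t 26.25 yaw -91.3 d [ 0.0023  0.0353 -0.0932] rot [-0.1  0.2 -1.8] F [ 0.5 -0.   0.8] gap 49.8
```

Request:
move_arm([
  {"angular": [0,0.1,-0.9],"linear": [0.001,0.015,0],"gripper": 0.04},
  {"angular": [0,0.1,-0.9],"linear": [0.001,0.015,0],"gripper": 0.04},
  {"angular": [0,0,0],"linear": [0,0.004,-0.015],"gripper": 0.04},
  {"angular": [0,0,0],"linear": [0,0,-0.02],"gripper": 0.04},
  {"angular": [0,0,0],"linear": [0,0,-0.02],"gripper": 0.04},
  {"angular": [0,0,0],"linear": [0,0,-0.015],"gripper": 0.04},
  {"angular": [0,0,0],"linear": [0,0,-0.005],"gripper": 0.04},
  {"angular": [0,0,0],"linear": [0,0,0],"gripper": 0.04},
  {"angular": [0,0,0],"linear": [0,0,0],"gripper": 0.04},
  {"angular": [0,0,0],"linear": [0,0,0],"gripper": 0.04},
])

```text
time: 27.5
tcp_pos: [0.4304, 0.2583, 0.2272]
tcp_rot: [-0.488, 0.513, -0.513, 0.486]
wrist_force: [-0.9, -0.2, -1.2]
finger_gap: 0.536
```

```bash
python3 - <<'E'
from h import *
go(.4305,.264,.0475,-93.1)
E
```

```text
t 27.5 yaw -93.0 d [ 0.0001  0.0057 -0.0127] rot [ 0.1 -0.1 -0.1] F [-0.9 -0.2 -1.2] gap 49.8
```

Request:
move_arm([
  {"angular": [0,0,-0.1],"linear": [0,0.003,0],"gripper": 0.04},
  {"angular": [0,0,0],"linear": [0,0.0026,-0.003],"gripper": 0.04},
  {"angular": [0,0,0],"linear": [0,0,-0.004],"gripper": 0.04},
  {"angular": [0,0,0],"linear": [0,0,-0.003],"gripper": 0.04},
  {"angular": [0,0,0],"linear": [0,0,-0.002],"gripper": 0.04},
  {"angular": [0,0,0],"linear": [0,0,0],"gripper": 0.04},
  {"angular": [0,0,0],"linear": [0,0,0],"gripper": 0.04},
  {"angular": [0,0,0],"linear": [0,0,0],"gripper": 0.04},
  {"angular": [0,0,0],"linear": [0,0,0],"gripper": 0.04},
  {"angular": [0,0,0],"linear": [0,0,0],"gripper": 0.04},
])

```text
time: 28.75
tcp_pos: [0.4308, 0.2647, 0.2154]
tcp_rot: [0.487, -0.513, 0.513, -0.486]
wrist_force: [0.1, 0.5, -0.2]
finger_gap: 0.533
```

```bash
python3 - <<'E'
from h import *
go(.4305,.264,.0475,-93.1)
E
```

```text
t 28.75 yaw -93.1 d [-0.0003 -0.0007 -0.0009] rot [ 0.1 -0.  -0. ] F [ 0.1  0.5 -0.2] gap 49.6
```

Request:
move_arm([
  {"angular": [0,0,0],"linear": [-0.0003,-0.0007,-0.0008],"gripper": 0.04},
  {"angular": [0,0,0],"linear": [0,0,-0.0005],"gripper": 0.04},
  {"angular": [0,0,0],"linear": [0,0,0],"gripper": 0.07},
  {"angular": [0,0,0],"linear": [0,0,0],"gripper": 0.07},
  {"angular": [0,0,0],"linear": [0,0,0],"gripper": 0.07},
  {"angular": [0,0,0],"linear": [0,0,0.015],"gripper": 0.07},
  {"angular": [0,0,0],"linear": [0,0,0.03],"gripper": 0.07},
  {"angular": [0,0,0],"linear": [-0.02,0,0.03],"gripper": 0.075},
  {"angular": [0,0,0],"linear": [-0.03,0,0.01],"gripper": 0.075},
  {"angular": [0,0,0],"linear": [-0.015,0,0],"gripper": 0.075},
])

```text
time: 30.0
tcp_pos: [0.365, 0.2639, 0.3068]
tcp_rot: [0.485, -0.513, 0.514, -0.487]
wrist_force: [-0.2, -0.1, 0.2]
finger_gap: 0.803
```

```bash
python3 - <<'E'
from h import *
check("panel",.1,.05,.040,.026,"k2.png");go(.634,-.09,.14,-56)
E
```

```text
panel wrist 0.69 [ 0.4295  0.2636 -3.1236  0.0344]
t 30.25 yaw -93.2 d [ 0.268  -0.3537  0.0021] rot [-0.   0.1 37.2] F [-0.5 -0.4 -0.3] gap 75.1
```

View pics/k2.png

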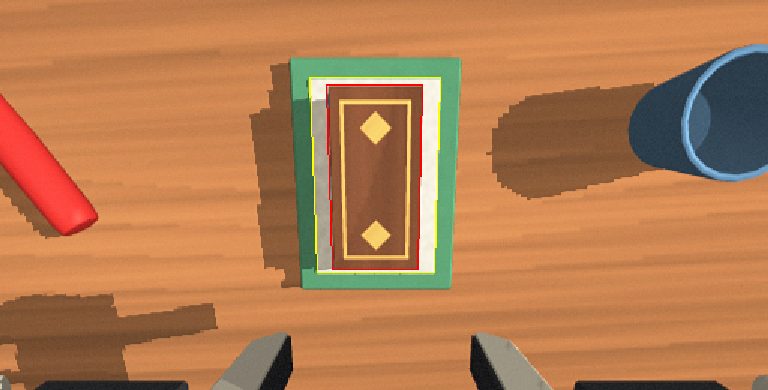

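The picture shows the panel centred inside the red outline. The caul is next.

Request:
move_arm([
  {"angular": [0,0,3],"linear": [0.015,-0.024,0.005],"gripper": 0.075},
  {"angular": [0,0,5],"linear": [0.028,-0.045,0],"gripper": 0.075},
  {"angular": [0,0,5],"linear": [0.03,-0.048,0],"gripper": 0.075},
  {"angular": [0,0,5],"linear": [0.03,-0.048,0],"gripper": 0.075},
  {"angular": [0,0,5],"linear": [0.03,-0.048,0],"gripper": 0.075},
  {"angular": [0,0,5],"linear": [0.03,-0.048,0],"gripper": 0.075},
  {"angular": [0,0,5],"linear": [0.028,-0.045,0],"gripper": 0.075},
  {"angular": [0,0,3],"linear": [0.02,-0.033,0],"gripper": 0.075},
  {"angular": [0,0,0],"linear": [0.01,-0.016,0],"gripper": 0.075},
  {"angular": [0,0,0],"linear": [0,0,0],"gripper": 0.075},
])

```text
time: 31.5
tcp_pos: [0.5965, -0.1089, 0.3064]
tcp_rot: [0.624, -0.334, 0.332, -0.624]
wrist_force: [-0.2, 0.3, 0.2]
finger_gap: 0.806
```

```bash
python3 - <<'E'
from h import *
for i in range(3): r.camera("wrist")
look("caul",(.634,-.09,.59));go(.634,-.09,.0225,-56)
E
```

```text
caul wrist 0.88 [ 0.6309 -0.0902 34.4132  0.0406]
t 31.75 yaw -56.0 d [ 0.0383  0.0162 -0.1176] rot [-0.1 -0.1 -0. ] F [ 0.1  0.5 -0.4] gap 75.1
```

Request:
move_arm([
  {"angular": [0,0,0.4],"linear": [0.014,0.007,-0.012],"gripper": 0.075},
  {"angular": [0,0,0],"linear": [0.016,0.007,-0.022],"gripper": 0.075},
  {"angular": [0,0,0],"linear": [0.004,0.001,-0.025],"gripper": 0.075},
  {"angular": [0,0,0],"linear": [0,0,-0.025],"gripper": 0.075},
  {"angular": [0,0,0],"linear": [0,0,-0.015],"gripper": 0.075},
  {"angular": [0,0,0],"linear": [0,0,-0.004],"gripper": 0.075},
  {"angular": [0,0,0],"linear": [0,0,0],"gripper": 0.075},
  {"angular": [0,0,0],"linear": [0,0,0],"gripper": 0.075},
  {"angular": [0,0,0],"linear": [0,0,0],"gripper": 0.075},
  {"angular": [0,0,0],"linear": [0,0,0],"gripper": 0.075},
])

```text
time: 33.0
tcp_pos: [0.6312, -0.0852, 0.2079]
tcp_rot: [-0.626, 0.325, -0.33, 0.628]
wrist_force: [0.6, 0.3, -0.2]
finger_gap: 0.805
```

```bash
python3 - <<'E'
from h import *
go(.631,-.0902,.0225,-55.6)
E
```

```text
t 33.0 yaw -55.2 d [-0.0002 -0.005  -0.0184] rot [ 0.   0.4 -0.4] F [ 0.6  0.3 -0.2] gap 74.8
```

Request:
move_arm([
  {"angular": [0,0.2,-0.2],"linear": [0,-0.0025,-0.006],"gripper": 0.075},
  {"angular": [0,0.2,-0.2],"linear": [0,-0.0023,-0.006],"gripper": 0.075},
  {"angular": [0,0,0],"linear": [0,0,-0.005],"gripper": 0.075},
  {"angular": [0,0,0],"linear": [0,0,-0.001],"gripper": 0.075},
  {"angular": [0,0,0],"linear": [0,0,0],"gripper": 0.075},
  {"angular": [0,0,0],"linear": [0,0,0],"gripper": 0.04},
  {"angular": [0,0,0],"linear": [0,0,0],"gripper": 0.04},
  {"angular": [0,0,0],"linear": [0,0,0],"gripper": 0.04},
  {"angular": [0,0,0],"linear": [0,0,0],"gripper": 0.04},
  {"angular": [0,0,0],"linear": [0,0,0],"gripper": 0.04},
])

```text
time: 34.25
tcp_pos: [0.6312, -0.0904, 0.1887]
tcp_rot: [0.626, -0.33, 0.33, -0.625]
wrist_force: [0.5, -0.4, -0.4]
finger_gap: 0.537
```

```bash
python3 - <<'E'
from h import *
go(.631,-.0902,.0225,-55.6);go(.4305,.264,.15,-93.1)
E
```

```text
t 34.25 yaw -55.6 d [-0.0002  0.0002  0.0008] rot [ 0. -0. -0.] F [ 0.5 -0.4 -0.4] gap 50.0
t 34.25 yaw -55.6 d [-0.2007  0.3544  0.1283] rot [  0.   -0.  -37.5] F [ 0.5 -0.4 -0.4] gap 50.0
```

Request:
move_arm([
  {"angular": [0,0,0],"linear": [0,0,0.02],"gripper": 0.04},
  {"angular": [0,0,0],"linear": [0,0,0.045],"gripper": 0.04},
  {"angular": [0,0,-2],"linear": [-0.003,0.005,0.045],"gripper": 0.04},
  {"angular": [0,0,-4],"linear": [-0.015,0.025,0.01],"gripper": 0.04},
  {"angular": [0,0,-5],"linear": [-0.026,0.046,0],"gripper": 0.04},
  {"angular": [0,0,-5],"linear": [-0.028,0.05,0],"gripper": 0.04},
  {"angular": [0,0,-5],"linear": [-0.028,0.05,0],"gripper": 0.04},
  {"angular": [0,0,-5],"linear": [-0.028,0.05,0],"gripper": 0.04},
  {"angular": [0,0,-5],"linear": [-0.026,0.046,0],"gripper": 0.04},
  {"angular": [0,0,-3],"linear": [-0.015,0.025,0],"gripper": 0.04},
])

```text
time: 35.5
tcp_pos: [0.457, 0.2123, 0.3283]
tcp_rot: [0.492, -0.5, 0.508, -0.499]
wrist_force: [0.2, 1.3, -1.1]
finger_gap: 0.537
```

```bash
python3 - <<'E'
from h import *
for i in range(2): r.camera("wrist")
go(.4305,.264,.062,-93.1)
E
```

```text
t 35.6 yaw -90.8 d [-0.0265  0.0513 -0.0993] rot [ 0.1  0.9 -2.3] F [-0.4 -0.3 -1.2] gap 49.8
```

Request:
move_arm([
  {"angular": [0,0.5,-1.1],"linear": [-0.012,0.022,0],"gripper": 0.04},
  {"angular": [0,0.4,-1.1],"linear": [-0.012,0.022,0],"gripper": 0.04},
  {"angular": [0,0,0],"linear": [-0.002,0.007,-0.015],"gripper": 0.04},
  {"angular": [0,0,0],"linear": [0,0,-0.02],"gripper": 0.04},
  {"angular": [0,0,0],"linear": [0,0,-0.022],"gripper": 0.04},
  {"angular": [0,0,0],"linear": [0,0,-0.018],"gripper": 0.04},
  {"angular": [0,0,0],"linear": [0,0,-0.006],"gripper": 0.04},
  {"angular": [0,0,0],"linear": [0,0,0],"gripper": 0.04},
  {"angular": [0,0,0],"linear": [0,0,0],"gripper": 0.04},
  {"angular": [0,0,0],"linear": [0,0,0],"gripper": 0.04},
])

```text
time: 36.85
tcp_pos: [0.4346, 0.2599, 0.2488]
tcp_rot: [0.486, -0.51, 0.515, -0.489]
wrist_force: [0.4, 0.2, -0.9]
finger_gap: 0.532
```

```bash
python3 - <<'E'
from h import *
go(.4305,.264,.062,-93.1)
E
```

```text
t 36.85 yaw -92.8 d [-0.0041  0.0041 -0.0198] rot [ 0.1  0.5 -0.3] F [ 0.4  0.2 -0.9] gap 49.5
```

Request:
move_arm([
  {"angular": [0.1,0.3,-0.2],"linear": [-0.002,0.002,-0.004],"gripper": 0.04},
  {"angular": [0,0.2,-0.1],"linear": [-0.002,0.002,-0.006],"gripper": 0.04},
  {"angular": [0,0,0],"linear": [0,0,-0.005],"gripper": 0.04},
  {"angular": [0,0,0],"linear": [0,0,-0.003],"gripper": 0.04},
  {"angular": [0,0,0],"linear": [0,0,0],"gripper": 0.04},
  {"angular": [0,0,0],"linear": [0,0,0],"gripper": 0.04},
  {"angular": [0,0,0],"linear": [0,0,0],"gripper": 0.04},
  {"angular": [0,0,0],"linear": [0,0,0],"gripper": 0.04},
  {"angular": [0,0,0],"linear": [0,0,0],"gripper": 0.04},
  {"angular": [0,0,0],"linear": [0,0,0],"gripper": 0.04},
])

```text
time: 38.1
tcp_pos: [0.4306, 0.2646, 0.2307]
tcp_rot: [-0.486, 0.514, -0.513, 0.487]
wrist_force: [0.2, 0.1, -1.5]
finger_gap: 0.531
```

```bash
python3 - <<'E'
from h import *
go(.4305,.264,.062,-93.1)
E
```

```text
t 38.1 yaw -93.1 d [-0.0001 -0.0006 -0.0017] rot [-0.1  0.   0. ] F [ 0.2  0.1 -1.5] gap 49.4
```

Request:
move_arm([
  {"angular": [0,0,0],"linear": [0,-0.0006,-0.001],"gripper": 0.04},
  {"angular": [0,0,0],"linear": [0,0,-0.001],"gripper": 0.04},
  {"angular": [0,0,0],"linear": [0,0,0],"gripper": 0.07},
  {"angular": [0,0,0],"linear": [0,0,0],"gripper": 0.07},
  {"angular": [0,0,0],"linear": [0,0,0],"gripper": 0.07},
  {"angular": [0,0,0],"linear": [0,0,0.015],"gripper": 0.07},
  {"angular": [0,0,0],"linear": [0,0,0.03],"gripper": 0.07},
  {"angular": [0,0,0],"linear": [-0.02,0,0.03],"gripper": 0.075},
  {"angular": [0,0,0],"linear": [-0.03,0,0.01],"gripper": 0.075},
  {"angular": [0,0,0],"linear": [-0.015,0,0],"gripper": 0.075},
])

```text
time: 39.35
tcp_pos: [0.3652, 0.264, 0.3215]
tcp_rot: [0.484, -0.514, 0.514, -0.488]
wrist_force: [0.0, 0.5, 0.4]
finger_gap: 0.804
```

```bash
python3 - <<'E'
from h import *
check("caul",.096,.05,.064,.040,"k3.png");go(.619,.263,.14,-53)
E
```

```text
caul wrist 0.75 [ 0.4314  0.264  -3.2369  0.0304]
t 39.6 yaw -93.2 d [ 0.2528 -0.0007 -0.0126] rot [-0.2  0.1 40.2] F [-0.6 -0.4  0.2] gap 75.3
```

View pics/k3.png

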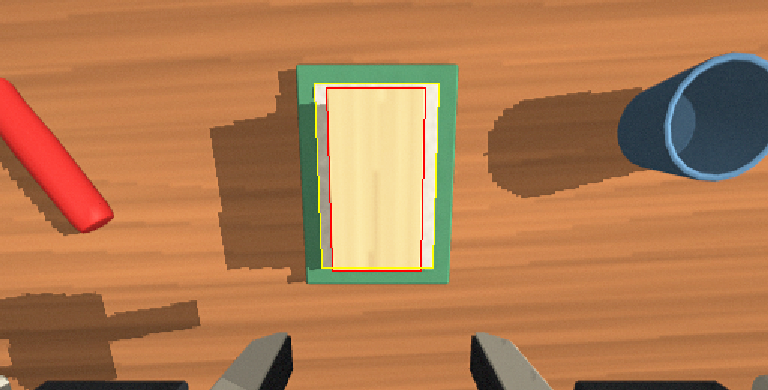

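The caul is centred in its red outline. The iron is next.

Request:
move_arm([
  {"angular": [0,0,3],"linear": [0.01,-0.001,0],"gripper": 0.06},
  {"angular": [0,0,5],"linear": [0.025,-0.003,0],"gripper": 0.06},
  {"angular": [0,0,6],"linear": [0.033,-0.004,0],"gripper": 0.06},
  {"angular": [0,0,6],"linear": [0.036,-0.005,0],"gripper": 0.06},
  {"angular": [0,0,6],"linear": [0.036,-0.005,0],"gripper": 0.06},
  {"angular": [0,0,6],"linear": [0.033,-0.004,0],"gripper": 0.06},
  {"angular": [0,0,5],"linear": [0.025,-0.003,0],"gripper": 0.06},
  {"angular": [0,0,3],"linear": [0.012,-0.001,0],"gripper": 0.06},
  {"angular": [0,0,0],"linear": [0,0,0],"gripper": 0.06},
  {"angular": [0,0,0],"linear": [0,0,0],"gripper": 0.06},
])

```text
time: 40.85
tcp_pos: [0.5882, 0.2335, 0.3135]
tcp_rot: [0.636, -0.313, 0.309, -0.634]
wrist_force: [0.8, -0.3, 0.8]
finger_gap: 0.643
```

```bash
python3 - <<'E'
from h import *
for i in range(3): r.camera("wrist")
V=look("iron",(.619,.263,.64));go(.619,.263,.048,-53)
p=V[0][0];im=p["color"][:,:,::-1].copy()
f=(.619,.263,37)
cv2.polylines(im,[np.round(corners(p,*f,.084,.014,.054)).astype(np.int32)],1,(0,255,255),1)
cv2.polylines(im,[np.round(corners(p,*f,.084,.05,.022)).astype(np.int32)],1,(0,255,0),1)
cv2.imwrite("pics/w6.png",cv2.resize(im[:260],None,fx=1.5,fy=1.5,interpolation=0))
E
```

```text
iron wrist 0.63 [ 0.615   0.2625 31.439   0.0494]
t 41.1 yaw -52.2 d [ 0.0311  0.0291 -0.0993] rot [ 0.  -0.3 -0.8] F [0.3 0.2 0.3] gap 60.1
```

View pics/w6.png

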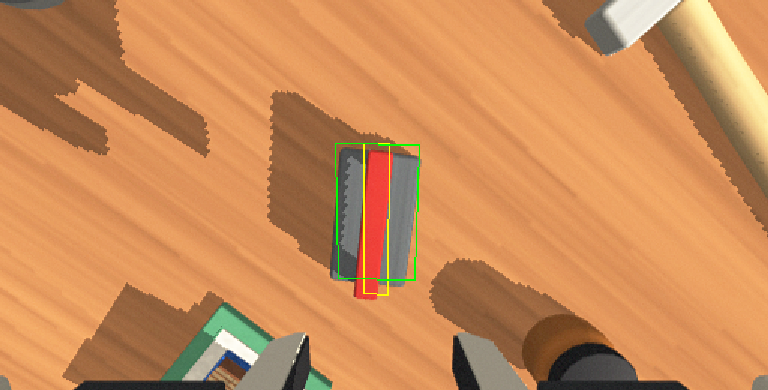

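The picture shows the iron's red handle from (380,152) to (366,297), turned a few degrees from my outline. The fit of (0.615, 0.2625, 31.4°) agrees, and I use it.

Request:
move_arm([
  {"angular": [0,0,-3],"linear": [0.01,0.01,-0.01],"gripper": 0.06},
  {"angular": [0,-0.2,-3],"linear": [0.012,0.013,-0.02],"gripper": 0.06},
  {"angular": [0,0,-0.4],"linear": [0.004,0.004,-0.022],"gripper": 0.06},
  {"angular": [0,0,0],"linear": [0,0,-0.018],"gripper": 0.06},
  {"angular": [0,0,0],"linear": [0,0,-0.005],"gripper": 0.06},
  {"angular": [0,0,0],"linear": [0,0,0],"gripper": 0.06},
  {"angular": [0,0,0],"linear": [0,0,0],"gripper": 0.06},
  {"angular": [0,0,0],"linear": [0,0,0],"gripper": 0.06},
  {"angular": [0,0,0],"linear": [0,0,0],"gripper": 0.06},
  {"angular": [0,0,0],"linear": [0,0,0],"gripper": 0.06},
])

```text
time: 42.35
tcp_pos: [0.6138, 0.2612, 0.2403]
tcp_rot: [-0.616, 0.345, -0.347, 0.618]
wrist_force: [-0.7, -1.7, -0.2]
finger_gap: 0.646
```

```bash
python3 - <<'E'
from h import *
V=look("iron",(.615,.2625,.55));go(.615,.2625,.048,-58.6)
E
```

```text
iron wrist 0.96 [ 0.6146  0.2624 31.1394  0.0796]
t 42.45 yaw -58.6 d [ 0.0013  0.0012 -0.0252] rot [-0.1  0.2 -0. ] F [1.  0.3 0.9] gap 59.9
```

Request:
move_arm([
  {"angular": [0,0.1,0],"linear": [0.0005,0.0005,-0.007],"gripper": 0.06},
  {"angular": [0,0.1,-0.2],"linear": [0.0005,0.0005,-0.01],"gripper": 0.06},
  {"angular": [0,0,0],"linear": [0,0,-0.006],"gripper": 0.06},
  {"angular": [0,0,0],"linear": [0,0,-0.001],"gripper": 0.06},
  {"angular": [0,0,0],"linear": [0,0,0],"gripper": 0.06},
  {"angular": [0,0,0],"linear": [0,0,0],"gripper": 0.005},
  {"angular": [0,0,0],"linear": [0,0,0],"gripper": 0.005},
  {"angular": [0,0,0],"linear": [0,0,0],"gripper": 0.005},
  {"angular": [0,0,0],"linear": [0,0,0],"gripper": 0.005},
  {"angular": [0,0,0],"linear": [0,0,0],"gripper": 0.005},
])

```text
time: 43.7
tcp_pos: [0.6147, 0.2623, 0.2144]
tcp_rot: [-0.616, 0.348, -0.347, 0.616]
wrist_force: [2.0, -6.3, 4.1]
finger_gap: 0.159
```

```bash
python3 - <<'E'
from h import *
go(.6146,.2624,.048,-58.8)
E
```

```text
t 43.7 yaw -58.8 d [-0.0001  0.0001  0.0006] rot [-0.1 -0.1 -0. ] F [ 2.  -6.3  4.1] gap 14.8
```

Request:
move_arm([
  {"angular": [0,0,0],"linear": [0,0,0.005],"gripper": 0.005},
  {"angular": [0,0,0],"linear": [0,0,0.015],"gripper": 0.005},
  {"angular": [0,0,0],"linear": [0,0,0.03],"gripper": 0.005},
  {"angular": [0,0,0],"linear": [0,0,0.035],"gripper": 0.005},
  {"angular": [0,0,0],"linear": [0,0,0.02],"gripper": 0.005},
  {"angular": [0,0,0],"linear": [0,0,0],"gripper": 0.005},
  {"angular": [0,0,-3],"linear": [-0.01,0,0],"gripper": 0.005},
  {"angular": [0,0,-4],"linear": [-0.02,0,0],"gripper": 0.005},
  {"angular": [0,0,-5],"linear": [-0.025,0,0],"gripper": 0.005},
  {"angular": [0,0,-5],"linear": [-0.025,0,0],"gripper": 0.005},
])

```text
time: 44.95
tcp_pos: [0.5293, 0.2604, 0.3131]
tcp_rot: [0.56, -0.442, 0.432, -0.552]
wrist_force: [-0.3, 0.1, -7.5]
finger_gap: 0.147
```

```bash
python3 - <<'E'
from h import *
go(.4305,.264,.1114,-93.1)
E
```

```text
t 44.95 yaw -76.4 d [-0.0988  0.0036 -0.0347] rot [ -0.1  -1.  -16.7] F [-0.3  0.1 -7.5] gap 13.7
```

Request:
move_arm([
  {"angular": [0,-0.3,-4],"linear": [-0.022,0.001,0],"gripper": 0.005},
  {"angular": [0,-0.3,-4],"linear": [-0.022,0.001,0],"gripper": 0.005},
  {"angular": [0,-0.3,-4],"linear": [-0.022,0.001,0],"gripper": 0.005},
  {"angular": [0,0,-3],"linear": [-0.016,0,0],"gripper": 0.005},
  {"angular": [0,0,-1.5],"linear": [-0.008,0,0],"gripper": 0.005},
  {"angular": [0,0,0],"linear": [0,0,0],"gripper": 0.005},
  {"angular": [0,0,0],"linear": [0,0,0],"gripper": 0.005},
  {"angular": [0,0,0],"linear": [0,0,0],"gripper": 0.005},
  {"angular": [0,0,0],"linear": [0,0,0],"gripper": 0.005},
  {"angular": [0,0,0],"linear": [0,0,0],"gripper": 0.005},
])

```text
time: 46.2
tcp_pos: [0.4333, 0.2619, 0.3032]
tcp_rot: [-0.489, 0.517, -0.512, 0.481]
wrist_force: [1.2, -0.3, -7.0]
finger_gap: 0.149
```

```bash
python3 - <<'E'
from h import *
o=r.observe();z=o["tcp_pos"][2]-.2144
V=look("iron",(o["tcp_pos"][0],o["tcp_pos"][1],-.055),z0=z)
save(V[0][0],"w7.png") if V else 0
go(.4305,.264,.1114,-93.1)
E
```

```text
iron wrist 0.86 [ 0.4299  0.2613 -3.1472  0.4104]
t 46.3 yaw -93.4 d [-0.0027  0.0021 -0.0248] rot [ 0.2 -0.8  0.3] F [ 0.1 -0.5 -7.2] gap 13.4
```

View pics/w7.png

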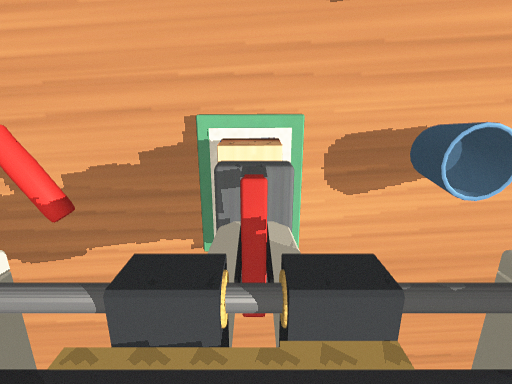

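The iron is held level and squared over the stack, with the bed, caul and handle lined up near column 254. I lower it, allowing for a slight sag under load.

Request:
move_arm([
  {"angular": [0.1,-0.4,0.2],"linear": [-0.0015,0.001,0],"gripper": 0.005},
  {"angular": [0.1,-0.4,0.1],"linear": [-0.0012,0.001,-0.003],"gripper": 0.005},
  {"angular": [0,0,0],"linear": [0,0,-0.005],"gripper": 0.005},
  {"angular": [0,0,0],"linear": [0,0,-0.004],"gripper": 0.005},
  {"angular": [0,0,0],"linear": [0,0,0],"gripper": 0.005},
  {"angular": [0,0,0],"linear": [0,0,0],"gripper": 0.005},
  {"angular": [0,0,0],"linear": [0,0,0],"gripper": 0.005},
  {"angular": [0,0,0],"linear": [0,0,0.0005],"gripper": 0.005},
  {"angular": [0,0,0],"linear": [0,0,0.0005],"gripper": 0.005},
  {"angular": [0,0,0],"linear": [0,0,0.0005],"gripper": 0.005},
])

```text
time: 47.55
tcp_pos: [0.4303, 0.264, 0.2919]
tcp_rot: [0.486, -0.513, 0.513, -0.487]
wrist_force: [0.2, -0.3, -7.4]
finger_gap: 0.147
```

```bash
python3 - <<'E'
from h import *
go(.4305,.264,.1114,-93.1)
E
```

```text
t 47.55 yaw -93.0 d [ 0.0002 -0.     -0.0135] rot [-0.   0.1 -0.1] F [ 0.2 -0.3 -7.4] gap 13.7
```

Request:
move_arm([
  {"angular": [0,0,0],"linear": [0,0,-0.004],"gripper": 0.005},
  {"angular": [0,0,0],"linear": [0,0,-0.004],"gripper": 0.005},
  {"angular": [0,0,0],"linear": [0,0,-0.002],"gripper": 0.005},
  {"angular": [0,0,0],"linear": [0,0,0],"gripper": 0.005},
  {"angular": [0,0,0],"linear": [0,0,0.0005],"gripper": 0.005},
  {"angular": [0,0,0],"linear": [0,0,0.0005],"gripper": 0.005},
  {"angular": [0,0,0],"linear": [0,0,0.0005],"gripper": 0.005},
  {"angular": [0,0,0],"linear": [0,0,0.0005],"gripper": 0.005},
  {"angular": [0,0,0],"linear": [0,0,0.0005],"gripper": 0.005},
  {"angular": [0,0,0],"linear": [0,0,0.0005],"gripper": 0.005},
])

```text
time: 48.8
tcp_pos: [0.4303, 0.2641, 0.2846]
tcp_rot: [0.486, -0.513, 0.513, -0.487]
wrist_force: [1.1, 0.9, -5.9]
finger_gap: 0.147
```

```bash
python3 - <<'E'
from h import *
go(.4305,.264,.1114,-93.1)
E
```

```text
t 48.8 yaw -93.0 d [ 0.0002 -0.0001 -0.0062] rot [-0.1  0.1 -0.1] F [ 1.1  0.9 -5.9] gap 13.7
```

Request:
move_arm([
  {"angular": [0,0,0],"linear": [0,0,-0.002],"gripper": 0.005},
  {"angular": [0,0,0],"linear": [0,0,-0.002],"gripper": 0.005},
  {"angular": [0,0,0],"linear": [0,0,-0.0015],"gripper": 0.005},
  {"angular": [0,0,0],"linear": [0,0,0],"gripper": 0.005},
  {"angular": [0,0,0],"linear": [0,0,0],"gripper": 0.005},
  {"angular": [0,0,0],"linear": [0,0,0],"gripper": 0.005},
  {"angular": [0,0,0],"linear": [0,0,0],"gripper": 0.005},
  {"angular": [0,0,0],"linear": [0,0,0],"gripper": 0.005},
  {"angular": [0,0,0],"linear": [0,0,0],"gripper": 0.005},
  {"angular": [0,0,0],"linear": [0,0,0],"gripper": 0.005},
])

```text
time: 50.05
tcp_pos: [0.4303, 0.264, 0.2786]
tcp_rot: [0.486, -0.513, 0.513, -0.487]
wrist_force: [-0.5, 0.2, -7.3]
finger_gap: 0.15
```

```bash
python3 - <<'E'
from h import *
go(.4305,.264,.1114,-93.1)
E
```

```text
t 50.05 yaw -93.0 d [ 0.0002 -0.     -0.0002] rot [-0.1  0.1 -0.1] F [-0.5  0.2 -7.3] gap 13.9
```

Request:
move_arm([
  {"angular": [0,0,0],"linear": [0,0,-0.0006],"gripper": 0.005},
  {"angular": [0,0,0],"linear": [0,0,-0.0006],"gripper": 0.005},
  {"angular": [0,0,0],"linear": [0,0,0],"gripper": 0.005},
  {"angular": [0,0,0],"linear": [0,0,0],"gripper": 0.005},
  {"angular": [0,0,0],"linear": [0,0,0],"gripper": 0.005},
  {"angular": [0,0,0],"linear": [0,0,0],"gripper": 0.005},
  {"angular": [0,0,0],"linear": [0,0,0],"gripper": 0.005},
  {"angular": [0,0,0],"linear": [0,0,0],"gripper": 0.005},
  {"angular": [0,0,0],"linear": [0,0,0],"gripper": 0.005},
  {"angular": [0,0,0],"linear": [0,0,0],"gripper": 0.005},
])

```text
time: 51.3
tcp_pos: [0.4305, 0.2641, 0.2783]
tcp_rot: [0.486, -0.513, 0.513, -0.487]
wrist_force: [-0.6, -0.7, -3.6]
finger_gap: 0.148
```

```bash
python3 - <<'E'
from h import *
go(.4305,.264,.1114,-93.1)
E
```

```text
t 51.3 yaw -93.0 d [ 0.     -0.0001  0.0001] rot [-0.1  0.1 -0.1] F [-0.6 -0.7 -3.6] gap 13.8
```

Contact: the load fell from 7.3 N to 3.6 N. I release, rise and back off.

Request:
move_arm([
  {"angular": [0,0,0],"linear": [0,0,-0.0003],"gripper": 0.005},
  {"angular": [0,0,0],"linear": [0,0,0],"gripper": 0.05},
  {"angular": [0,0,0],"linear": [0,0,0],"gripper": 0.05},
  {"angular": [0,0,0],"linear": [0,0,0],"gripper": 0.05},
  {"angular": [0,0,0],"linear": [0,0,0],"gripper": 0.05},
  {"angular": [0,0,0],"linear": [0,0,0.015],"gripper": 0.05},
  {"angular": [0,0,0],"linear": [0,0,0.03],"gripper": 0.05},
  {"angular": [0,0,0],"linear": [0,0,0.03],"gripper": 0.05},
  {"angular": [0,0,0],"linear": [-0.03,0,0.01],"gripper": 0.05},
  {"angular": [0,0,0],"linear": [-0.035,0,0],"gripper": 0.05},
])

```text
time: 52.55
tcp_pos: [0.3669, 0.2645, 0.3729]
tcp_rot: [0.482, -0.512, 0.515, -0.49]
wrist_force: [-0.7, 0.1, 0.0]
finger_gap: 0.54
```

```bash
python3 - <<'E'
from h import *
check("iron",.084,.05,.086,.064,"k4.png")
p=r.camera("side");save(p,"s9.png",s=1.5)
look("jar",(.625,.095,0),("side",));look("cup",(.456,.081,0),("side",));look("knob",(.452,-.257,0),("side","top"),z0=.004);look("iron",(.4305,.264,-.055),("side",),z0=.064)
go(.4305,.264,.1114,-93.1)
E
```

```text
iron wrist 0.56 [ 0.4309  0.2638 -2.7815  0.0408]
jar side 0.86 [0.627  0.0943 0.     0.1887]
cup side 0.52 [0.4568 0.0789 0.     0.9233]
knob side not found
knob top 0.68 [ 0.4563 -0.2536  0.      0.2039]
iron side 0.76 [ 0.4347  0.2645 -8.5995  0.126 ]
t 53.35 yaw -93.1 d [ 0.0634 -0.0004 -0.0918] rot [-0.2  0.4  0. ] F [ 0.3  0.1 -0.1] gap 50.2
```

View pics/k4.png

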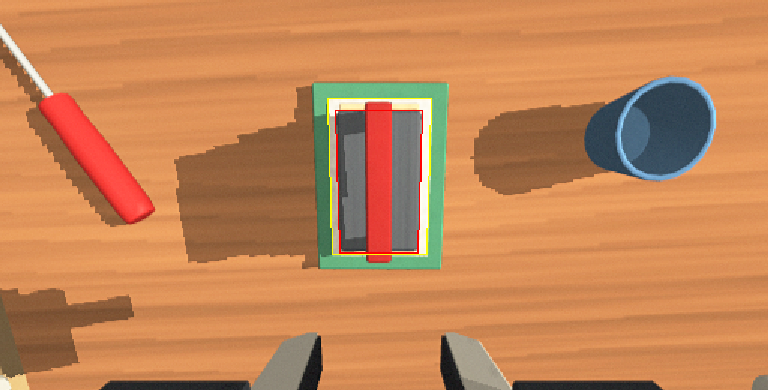

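View pics/s9.png

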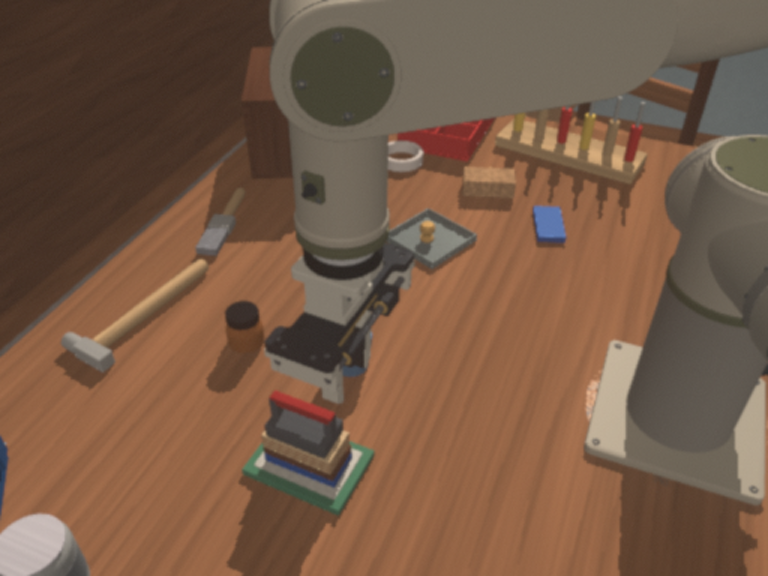

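```bash
python3 -c "
from h import *
print(np.abs(r.observe()['joint_vel']).max());print(r.close_job())"
```

```text
0.0026724064341563576
the job is handed in; nothing more can be done
None
```

I moved the knob into the parts tray, then stacked separator, drawer front, caul and iron weight on the press bed, and handed the job in at about 53 s of the 128 s allowed. The separator was the blue plate farthest to the robot's left.

**Stack:** After each placing, the wrist camera put that piece within about 2 mm and 0.5° of the bed's centre and direction.

**Final state:**
- The final wrist and side views showed the stack upright and lying flat, and the gripper clear of everything.
- The knob was standing upright in the tray, about 5 mm from its centre.
- The jar and cup were where they started. The cup's side-view outline was mostly hidden by the gripper, so that fit is poor, but the wrist picture shows it standing.

**Checks that disagreed:**
- One early off-axis wrist reading of the bed was 10 mm out. I discarded it after a nearer view agreed with the fixed cameras.
- The last side-view fit of the iron read -8.6°, while the closer wrist view read -2.8° against the bed's -3.1°. I trust the wrist view.
- The network missed the knob in one picture each time I checked the tray. Other views showed it there.

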